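Charge the glaze mill

TASK

Charge the glaze mill: nobody remembers which way the clamp screw on its jar is threaded, so find which way loosens it by trying both, undo it fully, swing the clamp arm well aside and lay the porcelain lid upright on the rubber mat. Tip the grinding cylinders from the scoop into the jar and drop in any that lie loose, so that every one is in, then stand the empty scoop upright on the bench or mat again, seat the lid back on the jar, swing the arm back over it against its stop and screw it fully tight. Leave the mug and the bowl where they are.

Things in the scene. Friction and masses are not known exactly. Their poses are not given: they have to be found in the camera images.
- jar_mouth (a point): Centre of the mouth of the porcelain jar fixed in the grey mill, level with its rim, 165 mm above the bench. Mouth 138 mm wide, jar 164 mm wide, inner floor 95 mm down. x axis: from the mill's front panel to the clamp's column, 112 mm behind; y: the side to which the arm opens. Housing 240 mm wide, 56 mm high, from x -130 to 210 mm; motor box x 137 to 207, 106 mm high. Fixed.
- lid: White porcelain lid, 0.5 kg, at the start clamped on the jar. Origin: centre of its underside, z up. Spigot 126 mm wide, 10 mm deep (116 mm at its foot) enters the mouth; disc 156 mm wide, 10 to 22 mm above the origin, rests on the rim (origin then 155 mm above the bench); round lifting boss 48 mm wide, 22 to 47 mm up, with a cup 36 mm wide, 5 mm deep in its top for the screw's foot.
- mat: Dark green rubber mat fixed to the bench to one side of the mill, 190 x 190 x 4 mm, where the lid is to be laid. Origin: centre of its underside.
- swing (a joint): Angle of the blue clamp arm about its column, rad: 0 = over the jar (start, at its stop), grows as it swings to the mill's +y side (clockwise from above), stop at 1.6. Light friction, about 1 N at its handle; stays where left. While the screw is tight its foot sits in the lid's cup and the arm cannot swing. The arm is 34 mm wide, 212 to 228 mm above the bench.
- swing_grip (a point): Middle of the black upright round handle on the free end of the blue clamp arm, 205 mm from the column's axis: 18 mm thick, 42 mm high, standing on the arm; this point is 249 mm above the bench. The column, 34 mm thick, stands behind the jar.
- screw (a joint): Turn of the clamp screw, rad: 0 = tight on the lid (hard stop; 0 to 0.08 at the start), 2.7 = fully loose (stop). The value grows as it loosens; whether that is clockwise or anticlockwise from above is not marked: try both. It rises 9 mm over the 2.7 rad; its foot leaves the lid's cup at about 1.5. Turning takes about 0.12 N m; the wrong way it comes up hard against the stop at once. Stays where left.
- t_handle (a point): Centre of the red T-handle bar on the screw, on the screw's axis, 112 mm from the column's axis: 76 mm long along this point's x axis, 14 mm thick along y, 22 mm high. 261 mm above the bench when tight; turns and rises with the screw, travels with the arm. Clear space of 22 mm between the bar and the arm's top.
- scoop_grip (a point): Middle of the scoop's orange bridge handle, 78 mm above the scoop's underside, directly over its origin; axes as the scoop's.
- scoop_lip (a point): Middle of the scoop's open pouring edge, on its floor's top face (4 mm up), 85 mm along the scoop's +x axis from its origin.
- scoop: Bright metal scoop tray 170 x 90 mm, 0.3 kg; floor 4 mm thick, walls 26 mm high, open at its +x end (the lip), origin: centre of its underside. Orange bridge handle directly over the origin: bar 90 mm long along y, 12 mm thick along x, 67 to 89 mm above the underside. Smooth floor: the cylinders slide off when it is tipped 25 degrees or more.
- cyl1: Cream grinding cylinder, 26 mm across, 22 mm high, 40 g; origin: centre of one end face (the lower one at the start), z along its axis. Starts standing in the scoop. Four to seven of cyl1 to cyl8 are present, the others None.
- cyl2: Cream grinding cylinder, 26 mm across, 22 mm high, 40 g; origin: centre of one end face (the lower one at the start), z along its axis. Starts standing in the scoop. Four to seven of cyl1 to cyl8 are present, the others None.
- cyl3: Cream grinding cylinder, 26 mm across, 22 mm high, 40 g; origin: centre of one end face (the lower one at the start), z along its axis. Starts standing in the scoop. Four to seven of cyl1 to cyl8 are present, the others None.
- cyl4: Cream grinding cylinder, 26 mm across, 22 mm high, 40 g; origin: centre of one end face (the lower one at the start), z along its axis. Starts standing in the scoop. Four to seven of cyl1 to cyl8 are present, the others None.
- cyl5: Cream grinding cylinder, 26 mm across, 22 mm high, 40 g; origin: centre of one end face (the lower one at the start), z along its axis. Starts standing in the scoop. Four to seven of cyl1 to cyl8 are present, the others None.
- cyl6: Cream grinding cylinder, 26 mm across, 22 mm high, 40 g; origin: centre of one end face (the lower one at the start), z along its axis. Starts standing in the scoop. Four to seven of cyl1 to cyl8 are present, the others None.
- cyl7: Cream grinding cylinder, 26 mm across, 22 mm high, 40 g; origin: centre of one end face (the lower one at the start), z along its axis. Starts standing loose on the bench. Four to seven of cyl1 to cyl8 are present, the others None.
- cyl8: Cream grinding cylinder, 26 mm across, 22 mm high, 40 g; origin: centre of one end face (the lower one at the start), z along its axis. Starts standing loose on the bench. Four to seven of cyl1 to cyl8 are present, the others None.
- mug: Bystander: blue mug, 76 mm across, 85 mm high, handle at +y. Origin: centre of its underside.
- bowl: Bystander: terracotta bowl, 104 mm across, 45 mm high. Origin: centre of its underside.
There are look-alikes about, which are no part of the job. Leave any turquoise look-alike of the lid alone.

How it is judged:
By the outcome, as a careful person would: the job done as asked, in the order asked, and still so for the second after the job is handed in, with the robot touching nothing.
Of cyl1, cyl2, cyl3, cyl4, cyl5, cyl6, cyl7, cyl8 only 4 to 7 are there at a start; the rules pass over those that are not, and their reading is None.
At some moment in a run one of scoop, cyl7, cyl8 may be knocked a few centimetres aside while the robot is not near it.
It also fails if it takes over 210 s, if anything falls off the work surface, if the arm or the gripper's body presses on something with over 40 N, if the wrist force passes 120 N, or if a joint passes its speed limit or range.

ROBOT

A 7-joint arm with a two-finger parallel gripper is mounted at the origin on the work surface. World frame = base frame: x ahead of the robot, y to its left, z up, the work surface at z = 0. Lengths are in m, angles in rad, forces in N, time in s.
With the tool pointing down it reaches from about 0.4 to 0.9 m from the base axis. Payload 5.6 kg.
Tool frame: the origin (TCP) lies on the centre line of the jaws, within the pads' length; the fingertips stand env.tip_extent ahead of it and the grasp point (between the pads) is the TCP (env.tip_extent is the distance from the TCP to the fingertips, in m); z points along the fingers, y is the line along which they close (so a half turn about z gives the same grasp; the last joint's range is limited). The gripper opens to 92 mm and grips with 3 to 60 N. Pads are 20 mm wide; open, the fingers measure 128 mm over their backs; the gripper's body (75 mm by 189 mm) begins 69 mm behind the grasp point.
Start: joints at [-1.225, 0.468, -0.012, 1.603, 0.006, 1.071, -0.056], TCP at [0.246, 0.601, 0.234] pointing down, gripper open.
Joint ranges: [-2.53, 2.53], [-0.31, 2.02], [-1.57, 1.55], [0.28, 2.44], [-1.29, 4.43], [0.15, 1.84], [-2.92, 2.92]. Speed limits (rad/s): [2.57, 2.57, 3.14, 3.14, 3.14, 3.14, 3.14].

INTERFACE

Orientations are given as a 3x3 rotation matrix whose columns are the frame's x, y, z axes.
In Python, from rig import env gives the robot as it stands. The module is installed in compiled form; this text tells all that it offers.
- The arm moves only by the shell command python3 -m inch 'ROWS'. ROWS is a JSON object of lists of equal length, an entry for each row: "dp": the shift along the tool's x, y, z in mm, a list of three; "rot": the turn, a rotation vector about the tool's x, y, z in rad, a list of three; "jaw": the gripper command: -1 is shut, 1 is fully open, values between are in proportion. In form: {"dp": [[x, y, z], ...], "rot": [[rx, ry, rz], ...], "jaw": [jaw, ...]}. A call has 1 to 5 rows; each row shifts and turns the commanded pose from where the row before left it, along the tool's axes as they then stand; what a row does not reach is not made up. A row lasts 1/10 s, in which the tool goes at most 50 mm and 8.59 degrees, less where a joint would pass 70% of its speed; a pose out of reach is approached as far as the arm can. A call is refused whole if a number of a shift passes 50 or a number of a turn 0.15, either way. A call with a gripper value outside its range is refused whole. The fingers move at their own pace and stop on an object; the grip force is fixed at half the most. Time passes only in rows, so rows that do not move let the fingers close. It gives the time, the measured TCP pose, the force, the opening and the grip force at its end, in the units of the state.
- env.get_obs(): the state, without advancing time (a new reading comes with each control period).
- env.snapshot(name): name is "scene" or "side" or "wrist"; returns the picture (384x512x3 uint8, red, green, blue); there is no depth.
- env.camera_model(name): a dict with "fov_y" (degrees; the focal length in pixels is half the picture's height over the tangent of half this angle, whatever the lens; pixels are square), "cx", "cy" (the principal point, pixels), "k1" (the pictures are not rectified: a ray, as slopes to the right and down, at radius r is drawn at 1 + k1 r^2 times it, then the intrinsics apply), "R" (3x3) and "t" (3): a world point X has camera coordinates R X + t. Camera axes: x right, y down, z forward; pixel columns grow to the right and rows downward; lengths in m; the calibration is good to about 2 mm. A picture is of the moment at which its call begins: read the wrist's pose just before it. camera_model takes no time and is no camera call; for the wrist camera it gives the pose at the moment of the call.
- env.hand_in(): hands the job in; it is judged then, once.
The state is a dict: "time": time; "q": joint angles; "dq": joint speeds; "effort": joint torques, N m; "position": TCP position; "ee_rot": TCP orientation; "wrist_force": force on the tool from outside, world axes, zero at the start; "torque": the same for the moment, N m; "width": finger opening in m; "gripper_force": force on a finger pad.
Only numpy, scipy, OpenCV 4.12 (cv2) and the standard library are available. Lean on these libraries where they do the work, as an engineer would, in place of code of your own. Each camera call takes 0.05 s, during which the arm holds its last target. There are 200 camera calls.

## Working session

There is one attempt and no reset: what is moved stays moved. The work goes in short steps, Python scripts to look and compute and a shell command to move; the robot and the scene stay as the last step left them, time stands still between calls to the robot, and variables do not carry over. Pictures are saved under pics/ and viewed, at most 14 in all, crops included, and the job is handed in when it is done.

```bash
mkdir -p pics
cat > h.py <<'E'
import numpy as np, cv2
from rig import env
def snap(n,f=None):
    m=env.camera_model(n); im=env.snapshot(n)
    if f: cv2.imwrite('pics/'+f,cv2.cvtColor(im,cv2.COLOR_RGB2BGR))
    return im,m
def K(m):
    f=192/np.tan(np.radians(m['fov_y'])/2); return f
def ray(m,u,v):
    f=K(m); d=np.array([(u-m['cx'])/f,(v-m['cy'])/f]); p=d.copy()
    for _ in range(20): p=d/(1+m['k1']*(p@p))
    R=np.array(m['R']);t=np.array(m['t'])
    return -R.T@t, R.T@np.array([p[0],p[1],1])
def onz(m,u,v,z):
    o,d=ray(m,u,v); return o+d*(z-o[2])/d[2]
def proj(m,X):
    c=np.array(m['R'])@np.array(X)+np.array(m['t']); p=c[:2]/c[2]; p=p*(1+m['k1']*(p@p)); return p*K(m)+[m['cx'],m['cy']]
def two(m1,p1,m2,p2):
    o1,d1=ray(m1,*p1);o2,d2=ray(m2,*p2)
    A=np.stack([d1,-d2],1);s=np.linalg.lstsq(A,o2-o1,rcond=None)[0]
    a=o1+s[0]*d1;b=o2+s[1]*d2; return (a+b)/2,np.linalg.norm(a-b)
E
python3 - <<'E'
from h import *
a,_=snap('scene','s0.png');b,_=snap('side','d0.png')
o=env.get_obs();print(o['position'],o['ee_rot'],o['width'],env.tip_extent,o['time'])
for n in('scene','side'):
    m=env.camera_model(n);o,d=ray(m,256,192);print(n,o,d,m['fov_y'],m['k1'])
E
```

```text
[0.24626658 0.60101912 0.23277787] [[-9.25363332e-01  3.79081089e-01 -4.80570093e-04]
 [ 3.79081378e-01  9.25362177e-01 -1.46666633e-03]
 [-1.11284083e-04 -1.53937441e-03 -9.99998809e-01]] 0.09147115810799268 0.019 0.1
scene [ 1.51072917 -0.66951444  1.43733566] [-0.59767003  0.38028782 -0.70600831] 43.351521606687285 -0.15112903449904044
side [0.26110909 1.11209285 0.85480204] [ 0.13561865 -0.83166376 -0.53864593] 45.438828820320154 -0.10399265725284464
```

View pics/s0.png

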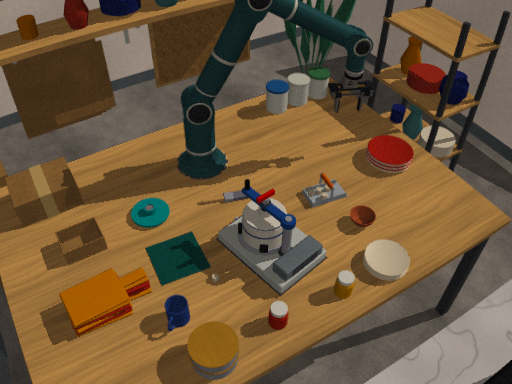

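View pics/d0.png

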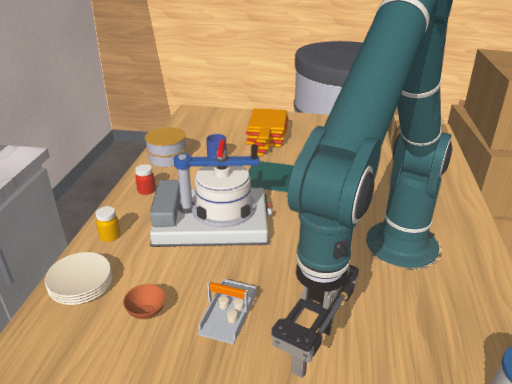

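The scene view shows the mill around (265,235) with the red T-handle at (265,195), the black handle at (247,186) and the column at (288,230). The scoop is at (325,192), the mat at (178,258), the mug at (177,310) and the bowl at (362,216). The turquoise lid look-alike is at (150,212). The side view shows the scoop at (228,310) holding 3 or more cylinders.

Run:
```python
from h import *
a=cv2.imread('pics/s0.png');b=cv2.imread('pics/d0.png')
c=cv2.resize(a[160:300,190:390],None,fx=4,fy=4,interpolation=cv2.INTER_CUBIC)
cv2.imwrite('pics/c0.png',c)
c=cv2.resize(b[130:350,140:340],None,fx=2.7,fy=2.7,interpolation=cv2.INTER_CUBIC)
cv2.imwrite('pics/c1.png',c)
```

```text
(no output)
```

View pics/c0.png

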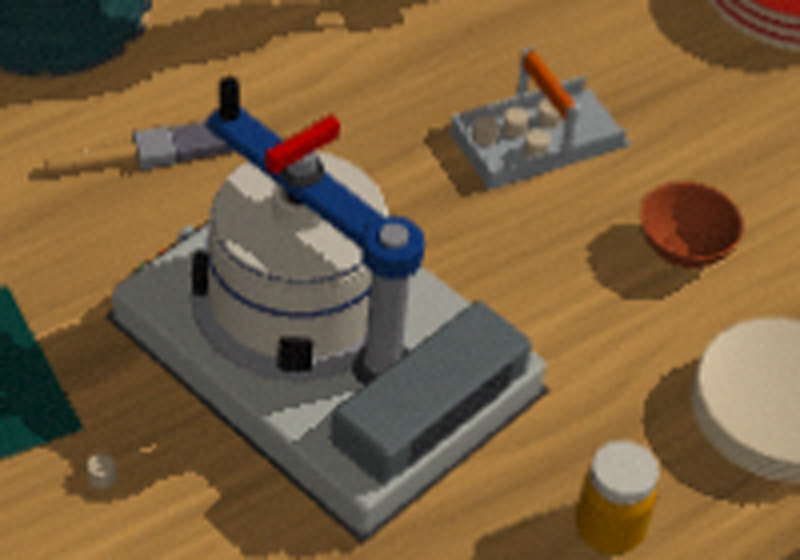

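View pics/c1.png

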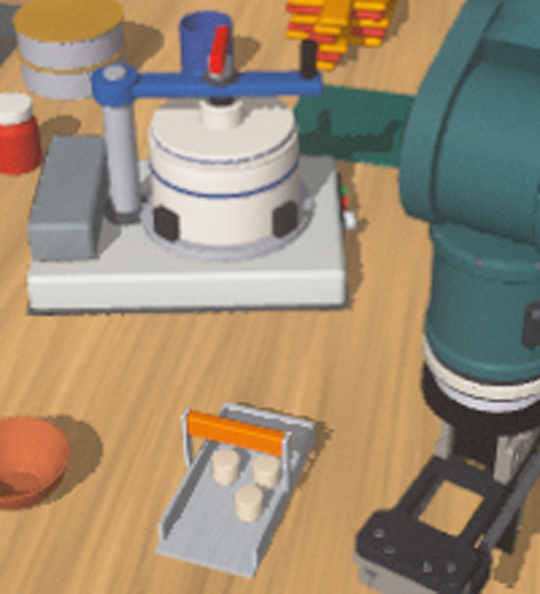

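The close crops show four cylinders in the scoop (four seen from the scene camera; one is hidden behind the bridge in the side view). The scoop's lip faces away from the mill. One loose cylinder stands near scene (215,278).

Run:
```python
from h import *
np.set_printoptions(precision=4,suppress=True)
ms=env.camera_model('scene');md=env.camera_model('side')
A=lambda x,y:(190+x/4-.4,160+y/4-.4); B=lambda x,y:(140+x/2.7-.3,130+y/2.7-.3)
for n,p,q in [('col',A(393,235),B(115,72)),('tbar',A(303,142),B(220,50)),('grip',A(230,97),B(307,60)),
 ('tbarL',A(270,162),B(219,72)),('tbarR',A(335,125),B(221,30)),
 ('sh1',A(527,57),B(188,425)),('sh2',A(572,106),B(288,440)),('lip1',A(625,143),B(250,573)),('lip2',A(575,80),B(160,548)),('back1',A(490,185),B(316,430))]:
    X,e=two(ms,p,md,q);print(n,X,'err',e)
a=cv2.imread('pics/s0.png');hsv=cv2.cvtColor(a,cv2.COLOR_BGR2HSV)
def blobs(mask,lo,n):
    k,l,s,c=cv2.connectedComponentsWithStats(mask)
    for i in range(1,k):
        if s[i,4]>lo: print(n,s[i],c[i])
m=cv2.inRange(hsv,(75,80,20),(95,255,110));
k,l,s,c=cv2.connectedComponentsWithStats(m)
roi=[i for i in range(1,k) if s[i,0]>130 and s[i,1]>225 and s[i,4]>500]
for i in roi:
    ct,_=cv2.findContours((l==i).astype('uint8'),0,2);r=cv2.minAreaRect(ct[0]);
    ap=cv2.approxPolyDP(cv2.convexHull(ct[0]),6,True)[:,0];print('mat',[onz(ms,*p,.004)[:2] for p in ap])
for n,p in [('cyl7',(215,278)),('mug',(176,302)),('bowl',(362,216))]: print(n,onz(ms,*p,.02))
print('housing',[onz(ms,*A(x,y),.056)[:2] for x,y in [(112,312),(365,508)]],[onz(ms,*A(545,358),.056)[:2]])
```

```text
col [0.6552 0.004  0.2356] err 0.0014785433454728495
tbar [ 0.5449 -0.0161  0.261 ] err 0.0013442851353907869
grip [ 0.4548 -0.0344  0.2482] err 0.0029055089035126217
tbarL [ 0.5409 -0.0353  0.2321] err 0.025492734962202716
tbarR [0.549  0.002  0.2862] err 0.02195234867176516
sh1 [0.4647 0.3441 0.1036] err 0.0691346289046012
sh2 [0.4386 0.3546 0.0574] err 0.0689992191459703
lip1 [ 0.4554  0.4315 -0.0282] err 0.06021985721824964
lip2 [0.4682 0.4215 0.0362] err 0.07962266359816886
back1 [ 0.4294  0.2637 -0.0185] err 0.07194849580929732
mat [array([ 0.3552, -0.2302]), array([ 0.5355, -0.2463]), array([ 0.5205, -0.4281]), array([ 0.3393, -0.4134])]
cyl7 [ 0.6038 -0.2574  0.02  ]
mug [ 0.6237 -0.4199  0.02  ]
bowl [0.644  0.3868 0.02  ]
housing [array([ 0.4721, -0.1733]), array([ 0.7735, -0.0923])] [array([0.723 , 0.1386])]
```

Run:
```python
from h import *
np.set_printoptions(precision=4,suppress=True)
ms=env.camera_model('scene');md=env.camera_model('side')
A=lambda x,y:(190+x/4-.4,160+y/4-.4); B=lambda x,y:(140+x/2.7-.3,130+y/2.7-.3)
for n,p,q in [('tbarL',A(270,162),B(221,30)),('tbarR',A(335,125),B(219,72)),
 ('sh1',A(527,57),B(288,440)),('sh2',A(572,106),B(188,425)),('lip1',A(625,143),B(160,548)),('lip2',A(575,80),B(250,573)),('back1',A(490,185),B(230,406))]:
    X,e=two(ms,p,md,q);print(n,X,'err',e)
print(onz(ms,*A(627,140),.004),onz(md,*B(160,548),.004),onz(md,*B(252,575),.004))
for p in [(485,130),(515,122),(548,112),(538,142)]: print(onz(ms,*A(*p),.02))
for p in [(226,467),(266,471),(249,502)]: print(onz(md,*B(*p),.02))
for p in [(215,278)]: print(proj(md,onz(ms,*p,.011)))
```

```text
tbarL [ 0.5531 -0.0549  0.2645] err 0.0004624740417011999
tbarR [0.5372 0.0219 0.2556] err 0.0014384974827036186
sh1 [0.4082 0.3512 0.0792] err 0.002154280838795525
sh2 [0.495  0.3465 0.0805] err 0.005177971927018373
lip1 [0.5072 0.4199 0.0005] err 0.003241576453584927
lip2 [0.4168 0.4321 0.0066] err 0.020038625015559263
back1 [0.4864 0.2515 0.0124] err 0.0066259417571709325
[0.5057 0.4213 0.004 ] [0.5074 0.4238 0.004 ] [0.423  0.4389 0.004 ]
[0.4287 0.29   0.02  ]
[0.4353 0.3242 0.02  ]
[0.4412 0.3633 0.02  ]
[0.4713 0.327  0.02  ]
[0.4681 0.3355 0.02  ]
[0.4312 0.3342 0.02  ]
[0.4388 0.3732 0.02  ]
[224.5143 179.3257]
```

Findings:
- The column is at (0.655, 0.004) and the jar and T-bar at (0.545, -0.017). The mill's x axis is at about 10.9°, and the T-bar lies perpendicular to it.
- The scoop's origin is near (0.452, 0.349), with the lip at about 82°.
- The loose cylinder is near (0.604, -0.257) and the mat is centred at (0.438, -0.330).

I'll lift and go over the T-handle.

```bash
python3 -m inch '{"dp":[[0,0,-44],[0,0,-44],[0,0,-44],[-36.5,-32.7,0],[-36.5,-32.7,0]],"rot":[[0,0,0],[0,0,0],[0,0,0],[0,0,0],[0,0,0]],"jaw":[1,1,1,1,1]}'
python3 -m inch '{"dp":[[-36.5,-32.7,0],[-36.5,-32.7,0],[-36.5,-32.7,0],[-36.5,-32.7,0],[-36.5,-32.7,0]],"rot":[[0,0,0],[0,0,0],[0,0,0],[0,0,0],[0,0,0]],"jaw":[1,1,1,1,1]}'
python3 -m inch '{"dp":[[-36.5,-32.7,0],[-36.5,-32.7,0],[-36.5,-32.7,0],[-36.5,-32.7,0],[-36.5,-32.7,0]],"rot":[[0,0,0],[0,0,0],[0,0,0],[0,0,0],[0,0,0]],"jaw":[1,1,1,1,1]}'
python3 -m inch '{"dp":[[-36.5,-32.7,0],[-36.5,-32.7,0],[0,0,0],[0,0,0],[0,0,0]],"rot":[[0,0,0.14],[0,0,0.14],[0,0,0.14],[0,0,0.14],[0,0,0.14]],"jaw":[1,1,1,1,1]}'
python3 -m inch '{"dp":[[0,0,0],[0,0,0],[0,0,0]],"rot":[[0,0,0.14],[0,0,0.15],[0,0,0]],"jaw":[1,1,1]}'
cat >> h.py <<'E'
np.set_printoptions(precision=4,suppress=True)
def st():
    o=env.get_obs();R=np.array(o['ee_rot']);print('t',round(o['time'],2),'p',np.array(o['position']),'yaw_y',np.degrees(np.arctan2(R[1,1],R[0,1])).round(1),'q',np.array(o['q']),'F',np.array(o['wrist_force']).round(1),'w',round(o['width'],4),'g',round(o['gripper_force'],1));return o,R
def to(X):
    o,R=st();print('dp mm',R.T@(np.array(X)-o['position'])*1000)
E
python3 - <<'E'
from h import *
to([.545,-.017,.261]); snap('wrist','w0.png'); snap('scene','s1.png')
E
```

```text
time: 0.6
position: [0.2889, 0.5134, 0.3664]
ee_rot: [[-0.927, 0.376, 0.001], [0.376, 0.926, 0.002], [-0.0, 0.002, -1.0]]
wrist_force: [2.0, -1.2, 0.2]
width: 0.0918
gripper_force: 0.0
time: 1.1
position: [0.3964, 0.2907, 0.3654]
ee_rot: [[-0.925, 0.379, -0.0], [0.379, 0.925, -0.0], [0.0, -0.0, -1.0]]
wrist_force: [0.7, -0.7, 0.4]
width: 0.0917
gripper_force: 0.0
time: 1.6
position: [0.5033, 0.0704, 0.3656]
ee_rot: [[-0.925, 0.379, 0.0], [0.379, 0.925, 0.0], [0.0, 0.0, -1.0]]
wrist_force: [0.6, 0.5, -0.3]
width: 0.0918
gripper_force: 0.0
time: 2.1
position: [0.5391, -0.019, 0.3651]
ee_rot: [[-0.457, 0.889, -0.001], [0.889, 0.457, -0.0], [0.0, -0.001, -1.0]]
wrist_force: [0.1, 0.8, -0.7]
width: 0.0916
gripper_force: 0.0
time: 2.4
position: [0.5391, -0.0184, 0.3652]
ee_rot: [[-0.19, 0.982, -0.001], [0.982, 0.19, -0.0], [-0.0, -0.001, -1.0]]
wrist_force: [-1.2, -0.4, 0.6]
width: 0.0918
gripper_force: 0.0
t 2.4 p [ 0.5391 -0.0184  0.3652] yaw_y 11.0 q [-0.5246  0.1697  0.5748  1.7377 -0.0963  1.2631  0.2645] F [-1.2 -0.4  0.6] w 0.0918 g 0.0
dp mm [  0.2148   6.1093 104.233 ]
```

View pics/w0.png

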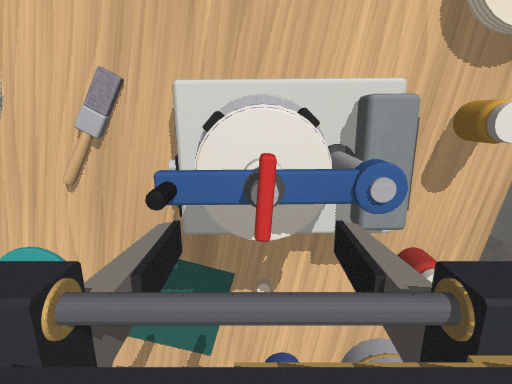

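The wrist view shows the red bar from (268,155) to (263,240), the handle at (160,193), the column at (382,189) and the loose cylinder near (263,288). I'll refine those positions from this view.

Run:
```python
from h import *
m=env.camera_model('wrist')
im=cv2.imread('pics/w0.png');hsv=cv2.cvtColor(im,cv2.COLOR_BGR2HSV)
k=cv2.inRange(hsv,(0,180,90),(6,255,255))|cv2.inRange(hsv,(174,180,90),(180,255,255));k[:, :200]=0;k[:,330:]=0;k[250:]=0
ct,_=cv2.findContours(k,0,2);c=max(ct,key=cv2.contourArea);r=cv2.minAreaRect(c);print(r)
bx=cv2.boxPoints(r);P=[onz(m,*p,.272)[:2] for p in bx];print(P,np.mean(P,0))
for i in range(2): d=P[i+1]-P[i];print(np.linalg.norm(d),np.degrees(np.arctan2(d[1],d[0])))
print('col',onz(m,382,189,.236),'grip top',onz(m,152,200,.27),'cyl',onz(m,263,286,.022))
to([.545,-.017,.261])
```

```text
((264.8441162109375, 197.02647399902344), (16.106266021728516, 87.81749725341797), 4.39870548248291)
[array([ 0.5422, -0.0531]), array([0.5332, 0.022 ]), array([0.546 , 0.0235]), array([ 0.556 , -0.0515])] [ 0.5443 -0.0148]
0.07561229790444815 96.83791385517729
0.012890631018132478 6.728888504106726
col [0.654  0.0062 0.236 ] grip top [ 0.4519 -0.0347  0.27  ] cyl [ 0.5934 -0.2449  0.022 ]
t 2.5 p [ 0.5392 -0.0183  0.3654] yaw_y 11.2 q [-0.5241  0.1695  0.574   1.7375 -0.0962  1.2632  0.2684] F [-0.3  0.9  0. ] w 0.0919 g 0.0
dp mm [  0.1388   6.0103 104.3655]
```

```bash
python3 -m inch '{"dp":[[2,5.3,26],[0,0,26],[0,0,26],[0,0,26],[0,0,0]],"rot":[[0,0,0.07],[0,0,0],[0,0,0],[0,0,0],[0,0,0]],"jaw":[1,1,1,1,1]}'
python3 -m inch '{"dp":[[0,0,0],[0,0,0],[0,0,0],[0,0,0],[0,0,0]],"rot":[[0,0,0],[0,0,0],[0,0,0],[0,0,0],[0,0,0]],"jaw":[-1,-1,-1,-1,-1]}'
python3 -m inch '{"dp":[[0,0,0],[0,0,0],[0,0,0],[0,0,0],[0,0,0]],"rot":[[0,0,0],[0,0,0],[0,0,0],[0,0,0],[0,0,0]],"jaw":[-1,-1,-1,-1,-1]}'
python3 -c "
from h import *
o,_=st();print(o['torque'])"
```

```text
time: 3.0
position: [0.542, -0.0153, 0.2585]
ee_rot: [[-0.124, 0.992, -0.007], [0.992, 0.124, -0.001], [-0.0, -0.007, -1.0]]
wrist_force: [-0.1, -0.7, 1.0]
width: 0.0916
gripper_force: 0.0
time: 3.5
position: [0.5444, -0.0154, 0.2622]
ee_rot: [[-0.122, 0.993, 0.001], [0.993, 0.122, 0.0], [0.0, 0.001, -1.0]]
wrist_force: [-0.7, 0.9, -0.9]
width: 0.054
gripper_force: 0.0
time: 4.0
position: [0.5446, -0.0154, 0.2617]
ee_rot: [[-0.122, 0.993, 0.001], [0.993, 0.122, -0.0], [-0.0, 0.001, -1.0]]
wrist_force: [1.2, 0.3, -1.2]
width: 0.0246
gripper_force: 30.0
t 4.0 p [ 0.5446 -0.0154  0.2617] yaw_y 7.0 q [-0.5012  0.2757  0.5651  1.863  -0.169   1.0491  0.2533] F [ 1.2  0.3 -1.2] w 0.0246 g 30.0
[-0.0272 -0.3585  0.0191]
```

```bash
python3 -m inch '{"dp":[[0,0,0],[0,0,0],[0,0,0]],"rot":[[0,0,0],[0,0,0],[0,0,0]],"jaw":[-1,-1,-1]}'
python3 -m inch '{"dp":[[0,0,0],[0,0,0]],"rot":[[0,0,0.1],[0,0,0]],"jaw":[-1,-1]}'
python3 -c "
from h import *
o,_=st();print(o['torque'])"
```

```text
time: 4.3
position: [0.5446, -0.0154, 0.2617]
ee_rot: [[-0.122, 0.993, 0.001], [0.993, 0.122, 0.0], [-0.0, 0.001, -1.0]]
wrist_force: [2.4, 0.1, -1.5]
width: 0.0246
gripper_force: 30.0
time: 4.5
position: [0.5447, -0.0153, 0.262]
ee_rot: [[-0.022, 1.0, 0.001], [1.0, 0.022, 0.0], [0.0, 0.001, -1.0]]
wrist_force: [2.5, 0.8, 0.3]
width: 0.0251
gripper_force: 30.0
t 4.5 p [ 0.5447 -0.0153  0.262 ] yaw_y 1.2 q [-0.5158  0.2773  0.5832  1.8636 -0.1749  1.0502  0.159 ] F [2.5 0.8 0.3] w 0.0251 g 30.0
[ 0.0588 -0.5856  0.0431]
```

The opening stopped at 25 mm, but the bar is only 14 mm thick, so the tips are probably on the collar below it. I'll undo the turn and regrip higher.

```bash
python3 -m inch '{"dp":[[0,0,0],[0,0,0],[0,0,-9],[0,0,0],[0,0,0]],"rot":[[0,0,-0.1],[0,0,0],[0,0,0],[0,0,0],[0,0,0]],"jaw":[-1,0.2,0.2,0.2,-1]}'
python3 -m inch '{"dp":[[0,0,0],[0,0,0],[0,0,0],[0,0,0],[0,0,0]],"rot":[[0,0,0],[0,0,0],[0,0,0],[0,0,0],[0,0,0]],"jaw":[-1,-1,-1,-1,-1]}'
python3 -c "
from h import *
o,_=st();print(o['torque']); snap('wrist','w1.png')"
```

```text
time: 5.0
position: [0.5441, -0.0156, 0.2709]
ee_rot: [[-0.121, 0.993, 0.0], [0.993, 0.121, 0.0], [0.0, 0.0, -1.0]]
wrist_force: [0.4, -0.1, -0.6]
width: 0.0427
gripper_force: 0.0
time: 5.5
position: [0.5448, -0.0154, 0.2716]
ee_rot: [[-0.122, 0.993, 0.002], [0.993, 0.122, 0.0], [0.0, 0.002, -1.0]]
wrist_force: [-0.1, 0.6, 5.7]
width: 0.0139
gripper_force: 31.4
t 5.5 p [ 0.5448 -0.0154  0.2716] yaw_y 7.0 q [-0.5046  0.2647  0.5675  1.8519 -0.1615  1.0691  0.2471] F [-0.1  0.6  5.7] w 0.0139 g 31.4
[0.0022 0.211  0.058 ]
```

View pics/w1.png

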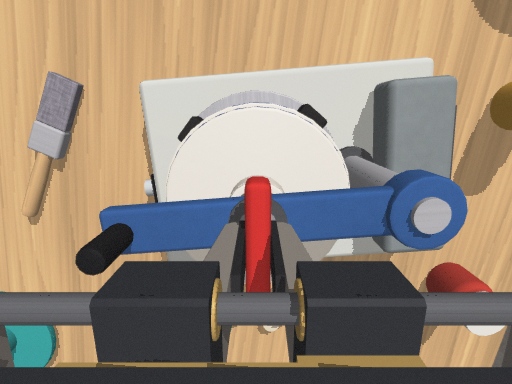

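The opening is now 13.9 mm and the picture shows the fingers closed on the red bar. I'll try a small turn each way.

```bash
python3 -m inch '{"dp":[[0,0,0],[0,0,0],[0,0,0]],"rot":[[0,0,0.05],[0,0,0.05],[0,0,0]],"jaw":[-1,-1,-1]}'
python3 -c "
from h import *
o,_=st();print(o['torque'])"
python3 -m inch '{"dp":[[0,0,0],[0,0,0],[0,0,0],[0,0,0],[0,0,0]],"rot":[[0,0,-0.1],[0,0,0],[0,0,-0.05],[0,0,-0.05],[0,0,0]],"jaw":[-1,-1,-1,-1,-1]}'
python3 -c "
from h import *
o,_=st();print(o['torque'])"
```

```text
time: 5.85
position: [0.5449, -0.0155, 0.2719]
ee_rot: [[-0.021, 1.0, 0.002], [1.0, 0.021, 0.0], [0.0, 0.002, -1.0]]
wrist_force: [-1.1, 0.1, 8.3]
width: 0.0135
gripper_force: 31.6
t 5.85 p [ 0.5449 -0.0155  0.2719] yaw_y 1.2 q [-0.5187  0.2662  0.5852  1.8523 -0.1669  1.07    0.1517] F [-1.1  0.1  8.3] w 0.0135 g 31.6
[-0.0579  0.3213  0.0121]
time: 6.35
position: [0.5447, -0.0156, 0.2713]
ee_rot: [[-0.218, 0.976, 0.001], [0.976, 0.218, 0.001], [0.0, 0.002, -1.0]]
wrist_force: [0.0, -0.4, 5.4]
width: 0.0142
gripper_force: 32.9
t 6.35 p [ 0.5447 -0.0156  0.2713] yaw_y 12.6 q [-0.4903  0.2632  0.5503  1.8515 -0.1566  1.0681  0.3401] F [ 0.  -0.4  5.4] w 0.0142 g 32.9
[-0.0461  0.112  -0.3033]
```

Turning anticlockwise meets hard resistance (0.30 N m). Clockwise turns easily and the upward force grows as the bar rises, so clockwise loosens. I'll undo it fully, rising with the screw.

```bash
python3 -m inch '{"dp":[[0,0,0],[0,0,-0.5],[0,0,-0.5],[0,0,-0.5],[0,0,-0.5]],"rot":[[0,0,0.15],[0,0,0.15],[0,0,0.15],[0,0,0.15],[0,0,0.15]],"jaw":[-1,-1,-1,-1,-1]}' | grep force
python3 -m inch '{"dp":[[0,0,-0.5],[0,0,-0.5],[0,0,-0.5],[0,0,-0.5],[0,0,-0.5]],"rot":[[0,0,0.15],[0,0,0.15],[0,0,0.15],[0,0,0.15],[0,0,0.15]],"jaw":[-1,-1,-1,-1,-1]}' | grep force
python3 -m inch '{"dp":[[0,0,-0.5],[0,0,-0.5],[0,0,-0.5],[0,0,-0.5],[0,0,-0.5]],"rot":[[0,0,0.15],[0,0,0.15],[0,0,0.15],[0,0,0.15],[0,0,0.15]],"jaw":[-1,-1,-1,-1,-1]}' | grep force
python3 -m inch '{"dp":[[0,0,-0.5],[0,0,-0.5],[0,0,-0.5],[0,0,0]],"rot":[[0,0,0.15],[0,0,0.15],[0,0,0.1],[0,0,0]],"jaw":[-1,-1,-1,-1]}'
python3 -c "
from h import *
o,_=st();print(o['torque'])"
```

```text
wrist_force: [1.1, 0.3, 6.8]
gripper_force: 33.1
wrist_force: [1.5, 1.0, 5.4]
gripper_force: 33.0
wrist_force: [0.7, 0.6, 5.3]
gripper_force: 33.1
time: 8.25
position: [0.5452, -0.0153, 0.28]
ee_rot: [[0.652, -0.759, 0.002], [-0.759, -0.652, -0.0], [0.002, -0.001, -1.0]]
wrist_force: [0.1, 0.5, 6.6]
width: 0.0139
gripper_force: 33.3
t 8.25 p [ 0.5452 -0.0153  0.28  ] yaw_y -139.3 q [-0.8947  0.3748  1.0989  1.8605 -0.3691  1.1294 -2.0943] F [0.1 0.5 6.6] w 0.0139 g 33.3
[ 0.1642  0.143  -0.0577]
```

```bash
python3 -m inch '{"dp":[[0,0,-0.3],[0,0,-0.2],[0,0,0]],"rot":[[0,0,0.1],[0,0,0.1],[0,0,0]],"jaw":[-1,-1,-1]}'
python3 -c "
from h import *
o,_=st();print(o['torque'])"
python3 -m inch '{"dp":[[0,0,0],[0,0,0]],"rot":[[0,0,0.1],[0,0,0]],"jaw":[-1,-1]}'
python3 -c "
from h import *
o,_=st();print(o['torque'])"
```

```text
time: 8.55
position: [0.5448, -0.0131, 0.2803]
ee_rot: [[0.491, -0.871, 0.0], [-0.871, -0.491, 0.003], [-0.002, -0.002, -1.0]]
wrist_force: [-0.9, 4.7, 9.2]
width: 0.0141
gripper_force: 33.1
t 8.55 p [ 0.5448 -0.0131  0.2803] yaw_y -150.6 q [-0.926   0.3972  1.1487  1.8609 -0.4013  1.1429 -2.2623] F [-0.9  4.7  9.2] w 0.0141 g 33.1
[1.2181 0.4614 0.6828]
time: 8.75
position: [0.5448, -0.0121, 0.2803]
ee_rot: [[0.403, -0.915, -0.0], [-0.915, -0.403, 0.004], [-0.004, -0.002, -1.0]]
wrist_force: [-1.1, 6.2, 10.2]
width: 0.0151
gripper_force: 34.5
t 8.75 p [ 0.5448 -0.0121  0.2803] yaw_y -156.2 q [-0.9408  0.4099  1.1738  1.8611 -0.4188  1.1496 -2.3452] F [-1.1  6.2 10.2] w 0.0151 g 34.5
[1.6812 0.5533 0.8785]
```

The torque rises to 0.88 N m at the far stop, so the screw is fully loose. I'll release, rise, and unwind the wrist.

```bash
python3 -m inch '{"dp":[[0,0,0],[0,0,0],[0,0,0],[0,0,0],[0,0,-25]],"rot":[[0,0,-0.1],[0,0,-0.1],[0,0,0],[0,0,0],[0,0,0]],"jaw":[-1,-1,0.2,0.2,0.2]}' | head -2
python3 -m inch '{"dp":[[0,0,-25],[0,0,0],[0,0,0],[0,0,0],[0,0,0]],"rot":[[0,0,-0.15],[0,0,-0.15],[0,0,-0.15],[0,0,-0.15],[0,0,-0.15]],"jaw":[0,0,0,0,0]}' | head -2
python3 -m inch '{"dp":[[0,0,0],[0,0,0],[0,0,0],[0,0,0],[0,0,0]],"rot":[[0,0,-0.15],[0,0,-0.15],[0,0,-0.15],[0,0,-0.15],[0,0,-0.15]],"jaw":[0,0,0,0,0]}' | head -2
python3 -m inch '{"dp":[[0,0,0],[0,0,0],[0,0,0],[0,0,0],[0,0,0]],"rot":[[0,0,-0.15],[0,0,-0.15],[0,0,-0.15],[0,0,-0.15],[0,0,-0.15]],"jaw":[0,0,0,0,0]}' | head -2
python3 -m inch '{"dp":[[0,0,0],[0,0,0],[0,0,0],[0,0,0],[0,0,0]],"rot":[[0,0,-0.15],[0,0,-0.15],[0,0,-0.15],[0,0,-0.15],[0,0,-0.15]],"jaw":[0,0,0,0,0]}' | head -2
python3 -m inch '{"dp":[[0,0,0],[0,0,0],[0,0,0],[0,0,0]],"rot":[[0,0,-0.15],[0,0,-0.15],[0,0,-0.15],[0,0,0]],"jaw":[0,0,0,0]}' | head -2
python3 - <<'E'
from h import *
to([.4535,-.0345,.256])
im,m=snap('scene');hsv=cv2.cvtColor(im,cv2.COLOR_RGB2HSV)
k=cv2.inRange(hsv,(0,180,110),(5,255,255))|cv2.inRange(hsv,(174,180,110),(180,255,255));k[:, :230]=0;k[:,310:]=0;k[240:]=0;k[:170]=0
ct,_=cv2.findContours(k,0,2);c=max(ct,key=cv2.contourArea);r=cv2.minAreaRect(c);print(r)
k=cv2.inRange(hsv,(0,0,0),(180,255,40));k[:, :235]=0;k[:,262:]=0;k[205:]=0;k[172:]=k[172:];k[:172]=0
print(np.argwhere(k)[:,::-1].mean(0), onz(m,*np.argwhere(k)[:,::-1].mean(0),.249))
E
```

```text
time: 9.25
position: [0.5419, -0.0154, 0.3023]
time: 9.75
position: [0.5436, -0.0156, 0.329]
time: 10.25
position: [0.5436, -0.0156, 0.3289]
time: 10.75
position: [0.5436, -0.0157, 0.3288]
time: 11.25
position: [0.5436, -0.0157, 0.3287]
time: 11.65
position: [0.5437, -0.0158, 0.3288]
t 11.65 p [ 0.5437 -0.0158  0.3288] yaw_y 52.6 q [-0.4904  0.2059  0.5391  1.7781 -0.1131  1.19    1.0006] F [-0.7 -0.  -0.1] w 0.0457 g 0.0
dp mm [ 60.2265 -69.5319  72.9954]
((266.6085205078125, 192.5047149658203), (4.467914581298828, 17.386016845703125), 29.05460548400879)
[251.3158 183.2982] [ 0.459  -0.0207  0.249 ]
```

```bash
python3 -m inch '{"dp":[[31.7,-32.5,0],[31.7,-32.5,0],[0,0,25],[0,0,25],[0,0,23]],"rot":[[0,0,0],[0,0,0],[0,0,0],[0,0,0],[0,0,0]],"jaw":[0,0,0,0,0]}'
python3 -m inch '{"dp":[[0,0,0],[0,0,0],[0,0,0],[0,0,0]],"rot":[[0,0,0],[0,0,0],[0,0,0],[0,0,0]],"jaw":[-0.4,-0.4,-0.4,-0.4]}'
python3 -c "
from h import *
st();snap('wrist','w2.png')"
```

```text
time: 12.2
position: [0.4539, -0.0289, 0.256]
ee_rot: [[-0.793, 0.609, 0.001], [0.609, 0.793, 0.001], [0.0, 0.001, -1.0]]
wrist_force: [0.5, 0.8, -0.3]
width: 0.0459
gripper_force: 0.0
time: 12.6
position: [0.4551, -0.029, 0.2576]
ee_rot: [[-0.796, 0.605, 0.002], [0.605, 0.796, 0.0], [-0.001, 0.001, -1.0]]
wrist_force: [0.4, -0.9, 1.0]
width: 0.027
gripper_force: 0.0
t 12.6 p [ 0.4551 -0.029   0.2576] yaw_y 52.8 q [-0.5128  0.0973  0.5434  2.0606 -0.0603  0.9966  0.9821] F [ 0.4 -0.9  1. ] w 0.027 g 0.0
```

View pics/w2.png

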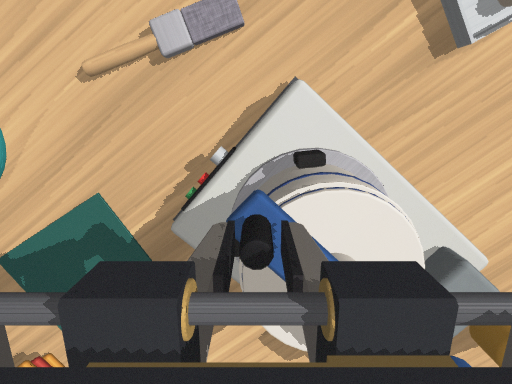

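The black handle at (257,242) is between the fingers. I'll swing the arm along its arc.

```bash
python3 -m inch '{"dp":[[21.3,22.1,0],[17.8,25,0],[13.8,27.4,0],[9.6,29.2,0],[5.1,30.3,0]],"rot":[[0,0,0],[0,0,0],[0,0,0],[0,0,0],[0,0,0]],"jaw":[-0.4,-0.4,-0.4,-0.4,-0.4]}'
python3 -m inch '{"dp":[[0.5,30.7,0],[-4.1,30.4,0],[-8.6,29.5,0],[-12.9,27.9,0],[-16.9,25.6,0]],"rot":[[0,0,0],[0,0,0],[0,0,0],[0,0,0],[0,0,0]],"jaw":[-0.4,-0.4,-0.4,-0.4,-0.4]}'
python3 -m inch '{"dp":[[0,0,0],[0,0,0],[0,0,0],[0,0,-45],[0,0,-45]],"rot":[[0,0,0],[0,0,0],[0,0,0],[0,0,0],[0,0,0]],"jaw":[0.5,0.5,0.5,0.5,0.5]}'
python3 -c "
from h import *
st();to([.5445,-.0155,.3]);snap('scene','s2.png')"
```

```text
time: 13.15
position: [0.4808, 0.1199, 0.2569]
ee_rot: [[-0.797, 0.604, -0.001], [0.604, 0.797, 0.0], [0.001, -0.0, -1.0]]
wrist_force: [-1.1, -1.1, 1.7]
width: 0.0276
gripper_force: 0.8
time: 13.65
position: [0.6024, 0.2097, 0.2568]
ee_rot: [[-0.798, 0.603, -0.001], [0.603, 0.798, 0.0], [0.001, -0.0, -1.0]]
wrist_force: [-1.0, -1.0, 1.4]
width: 0.0276
gripper_force: 0.8
time: 14.15
position: [0.6005, 0.2074, 0.347]
ee_rot: [[-0.796, 0.605, -0.003], [0.605, 0.796, -0.001], [0.002, -0.002, -1.0]]
wrist_force: [0.9, 0.4, -0.1]
width: 0.0656
gripper_force: 0.0
t 14.15 p [0.6005 0.2074 0.347 ] yaw_y 52.8 q [-0.6927  0.3666  0.4169  1.5255 -0.1519  1.2847  0.6644] F [ 0.9  0.4 -0.1] w 0.0656 g 0.0
t 14.15 p [0.6005 0.2074 0.347 ] yaw_y 52.8 q [-0.6927  0.3666  0.4169  1.5255 -0.1519  1.2847  0.6644] F [ 0.9  0.4 -0.1] w 0.0656 g 0.0
dp mm [ -90.316  -211.2822   47.3823]
```

View pics/s2.png

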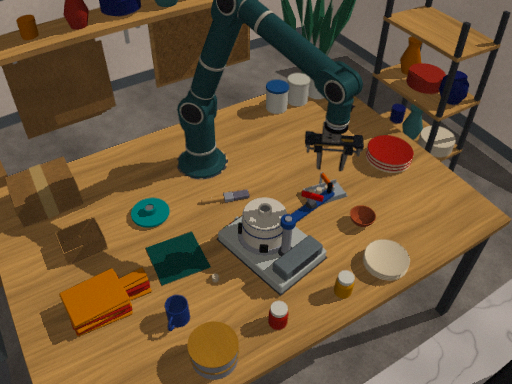

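The arm is open (about 1.5 rad) and the lid is free, with its boss at (265,208). I'll go over it and rotate to stay clear of the T-bar.

```bash
python3 -m inch '{"dp":[[-18,-42.2,0],[-18,-42.2,0],[-18,-42.2,0],[-18,-42.2,0],[-18,-42.2,0]],"rot":[[0,0,0],[0,0,0],[0,0,0],[0,0,0],[0,0,0]],"jaw":[1,1,1,1,1]}' | head -1
python3 -m inch '{"dp":[[0,0,0],[0,0,0],[0,0,0],[0,0,0],[0,0,0]],"rot":[[0,0,0.15],[0,0,0.15],[0,0,0.15],[0,0,0.15],[0,0,0.15]],"jaw":[1,1,1,1,1]}' | head -1
python3 -m inch '{"dp":[[0,0,0],[0,0,0],[0,0,0],[0,0,0],[0,0,0]],"rot":[[0,0,0.15],[0,0,0.15],[0,0,0.15],[0,0,0.15],[0,0,0]],"jaw":[1,1,1,1,1]}' | head -1
python3 - <<'E'
from h import *
st();im,m=snap('wrist','w3.png');hsv=cv2.cvtColor(im,cv2.COLOR_RGB2HSV)
to([.5445,-.0155,.200])
E
```

```text
time: 14.7
time: 15.2
time: 15.7
t 15.7 p [ 0.5455 -0.0145  0.3468] yaw_y -24.6 q [-0.6199  0.2054  0.6927  1.757  -0.1399  1.2283 -0.3192] F [0.1 0.2 0.4] w 0.092 g 0.0
t 15.75 p [ 0.5456 -0.0144  0.3468] yaw_y -24.3 q [-0.6195  0.2055  0.692   1.7567 -0.1398  1.2284 -0.3157] F [-0.1 -0.2  0.4] w 0.092 g 0.0
dp mm [ -1.6272  -0.525  146.837 ]
```

View pics/w3.png

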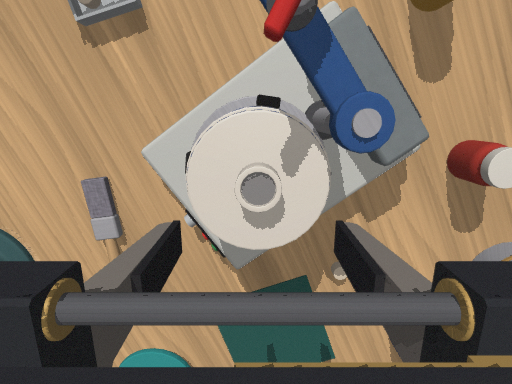

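The white lid's boss cup is at (259,188) and the loose cylinder is at (340,272).

```bash
python3 - <<'E'
from h import *
m=env.camera_model('wrist');X=onz(m,259,187.5,.202);print(X,onz(m,340,271,.022));X[2]=.2;to(X)
E
python3 -m inch '{"dp":[[-1,0,40],[0,0,40],[0,0,35],[0,0,31],[0,0,0]],"rot":[[0,0,0],[0,0,0],[0,0,0],[0,0,0],[0,0,0]],"jaw":[1,1,1,1,1]}'
```

```text
[ 0.5467 -0.0152  0.202 ] [ 0.5959 -0.248   0.022 ]
t 15.75 p [ 0.5456 -0.0144  0.3468] yaw_y -24.3 q [-0.6195  0.2055  0.692   1.7567 -0.1398  1.2284 -0.3157] F [-0.1 -0.2  0.4] w 0.092 g 0.0
dp mm [ -0.4534   1.3847 146.8383]
time: 16.25
position: [0.5448, -0.0153, 0.1986]
ee_rot: [[0.412, 0.911, -0.003], [0.911, -0.412, -0.0], [-0.001, -0.002, -1.0]]
wrist_force: [-0.3, -0.3, 0.2]
width: 0.0919
gripper_force: 0.0
```

```bash
python3 -m inch '{"dp":[[0,0,0],[0,0,0],[0,0,0],[0,0,0],[0,0,0]],"rot":[[0,0,0],[0,0,0],[0,0,0],[0,0,0],[0,0,0]],"jaw":[-1,-1,-1,-1,-1]}' | tail -2
python3 -m inch '{"dp":[[0,0,0],[0,0,-5],[0,0,-10],[0,0,-30],[0,0,-30]],"rot":[[0,0,0],[0,0,0],[0,0,0],[0,0,0],[0,0,0]],"jaw":[-1,-1,-1,-1,-1]}'
python3 - <<'E'
from h import *
to([.437,-.330,.200])
print('turq',onz(env.camera_model('scene'),150,212,.02))
E
```

```text
width: 0.0537
gripper_force: 0.0
time: 17.25
position: [0.545, -0.0154, 0.276]
ee_rot: [[0.415, 0.91, -0.002], [0.91, -0.415, -0.001], [-0.002, -0.002, -1.0]]
wrist_force: [0.0, 0.5, -5.0]
width: 0.0469
gripper_force: 30.0
t 17.25 p [ 0.545  -0.0154  0.276 ] yaw_y -24.5 q [-0.5958  0.2759  0.682   1.8485 -0.1942  1.0869 -0.2694] F [ 0.   0.5 -5. ] w 0.0469 g 30.0
dp mm [-330.8919   32.5792   76.5278]
turq [ 0.1894 -0.3306  0.02  ]
```

```bash
python3 -m inch '{"dp":[[-41.4,4.1,0],[-41.4,4.1,0],[-41.4,4.1,0],[-41.4,4.1,0],[-41.4,4.1,0]],"rot":[[0,0,0],[0,0,0],[0,0,0],[0,0,0],[0,0,0]],"jaw":[-1,-1,-1,-1,-1]}' | head -1
python3 -m inch '{"dp":[[-41.4,4.1,0],[-41.4,4.1,0],[-41.4,4.1,0],[0,0,35],[0,0,35]],"rot":[[0,0,0],[0,0,0],[0,0,0],[0,0,0],[0,0,0]],"jaw":[-1,-1,-1,-1,-1]}' | head -1
python3 -m inch '{"dp":[[0,0,40],[0,0,40],[0,0,35],[0,0,20],[0,0,0]],"rot":[[0,0,0],[0,0,0],[0,0,0],[0,0,0],[0,0,0]],"jaw":[-1,-1,-1,-1,-1]}'
python3 - <<'E'
from h import *
to([.437,-.330,.0505])
E
```

```text
time: 17.75
time: 18.25
time: 18.75
position: [0.4365, -0.3288, 0.0681]
ee_rot: [[0.415, 0.91, -0.005], [0.91, -0.415, 0.003], [0.001, -0.006, -1.0]]
wrist_force: [0.3, 0.8, -4.6]
width: 0.0474
gripper_force: 30.0
t 18.75 p [ 0.4365 -0.3288  0.0681] yaw_y -24.5 q [ 0.0945  0.6017  0.6332  1.998  -0.5332  0.7176  0.6316] F [ 0.3  0.8 -4.6] w 0.0474 g 30.0
dp mm [-0.9204  1.1056 17.5837]
```

```bash
python3 -m inch '{"dp":[[0,0,8],[0,0,7],[0,0,2],[0,0,0]],"rot":[[0,0,0],[0,0,0],[0,0,0],[0,0,0]],"jaw":[-1,-1,-1,-1]}'
python3 -m inch '{"dp":[[0,0,1],[0,0,0]],"rot":[[0,0,0],[0,0,0]],"jaw":[-1,-1]}'
```

```text
time: 19.15
position: [0.4385, -0.3303, 0.0539]
ee_rot: [[0.415, 0.91, 0.001], [0.91, -0.415, -0.0], [0.0, 0.001, -1.0]]
wrist_force: [0.2, 0.0, -5.4]
width: 0.0471
gripper_force: 30.0
time: 19.35
position: [0.4384, -0.3303, 0.0529]
ee_rot: [[0.415, 0.91, 0.001], [0.91, -0.415, -0.0], [0.0, 0.001, -1.0]]
wrist_force: [0.2, 0.1, -5.4]
width: 0.0472
gripper_force: 30.0
```

```bash
python3 -m inch '{"dp":[[0,0,1.5],[0,0,0]],"rot":[[0,0,0],[0,0,0]],"jaw":[-1,-1]}' | sed -n '2p;4p'
python3 -m inch '{"dp":[[0,0,1.5],[0,0,0]],"rot":[[0,0,0],[0,0,0]],"jaw":[-1,-1]}'| sed -n '2p;4p'
```

```text
position: [0.4382, -0.3302, 0.0511]
wrist_force: [0.3, 0.6, -5.0]
position: [0.4383, -0.3304, 0.0498]
wrist_force: [-0.5, 0.0, -2.6]
```

The lid is down on the mat. I'll release and go to the loose cylinder.

```bash
python3 -m inch '{"dp":[[0,0,0],[0,0,0],[0,0,0],[0,0,-40],[0,0,-50]],"rot":[[0,0,0],[0,0,0],[0,0,0],[0,0,0],[0,0,0]],"jaw":[0.6,0.6,0.6,0.6,1]}' | head -1
python3 -m inch '{"dp":[[40,30,-30],[40,30,0],[40,30,0],[0,0,0]],"rot":[[0,0,0],[0,0,0],[0,0,0],[0,0,0]],"jaw":[1,1,1,1]}' | head -2
python3 - <<'E'
from h import *
st();im,m=snap('wrist','w4.png')
to([.596,-.248,.022])
snap('scene','s3.png')
E
```

```text
time: 20.25
time: 20.65
position: [0.5704, -0.2556, 0.1652]
t 20.65 p [ 0.5704 -0.2556  0.1652] yaw_y -23.9 q [-0.1397  0.5759  0.7049  1.763  -0.4472  0.9658  0.3287] F [-0.5  0.6  0.1] w 0.0913 g 0.0
t 20.7 p [ 0.5666 -0.2586  0.1649] yaw_y -24.1 q [-0.1372  0.5747  0.7083  1.7672 -0.4452  0.9656  0.33  ] F [-1.   0.4  0.3] w 0.0918 g 0.0
dp mm [ 21.6101  22.3664 142.9531]
```

View pics/w4.png

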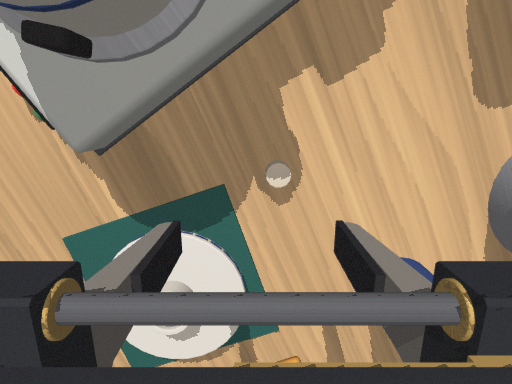

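The loose cylinder is at (278,174), standing, and the lid lies on the mat at (180,295).

Run:
```python
from h import *
m=env.camera_model('wrist')
im=cv2.imread('pics/w4.png')[155:195,258:298];hsv=cv2.cvtColor(im,cv2.COLOR_BGR2HSV)
k=cv2.inRange(hsv,(0,0,110),(180,70,255));n,l,s,c=cv2.connectedComponentsWithStats(k);i=1+s[1:,4].argmax();print(s[i],c[i])
u=c[i]+[258,155];X=onz(m,*u,.018);print(X);X[2]=.022;to(X)
```

```text
[  7   5  27  28 567] [19.6384 18.612 ]
[ 0.5878 -0.2571  0.018 ]
t 20.75 p [ 0.5643 -0.2609  0.165 ] yaw_y -24.4 q [-0.1352  0.5736  0.7108  1.7697 -0.4444  0.9655  0.3302] F [-0.3  0.1 -0.5] w 0.0921 g 0.0
dp mm [ 13.2057  19.8776 142.989 ]
```

```bash
python3 -m inch '{"dp":[[20,22,0],[0,0,40],[0,0,40],[0,0,0],[0,0,0]],"rot":[[0,0,0],[0,0,0],[0,0,0],[0,0,0],[0,0,0]],"jaw":[1,1,1,1,1]}' | sed -n 2p
python3 - <<'E'
from h import *
im,m=snap('wrist');im=im[:,200:320];hsv=cv2.cvtColor(im,cv2.COLOR_RGB2HSV)
k=cv2.inRange(hsv,(0,0,110),(180,75,255));k[260:]=0;n,l,s,c=cv2.connectedComponentsWithStats(k)
for i in range(1,n):
    if s[i,4]>200: u=c[i]+[200,0];X=onz(m,*u,.018);print(s[i],u,X)
to([.594,-.251,.022])
E
```

```text
position: [0.5906, -0.2545, 0.0858]
[  44  185   35   39 1059] [260.9773 204.4504] [ 0.5949 -0.2508  0.018 ]
t 21.3 p [ 0.5918 -0.2547  0.0871] yaw_y -24.7 q [-0.0965  0.7049  0.64    1.7515 -0.533   0.8637  0.3543] F [ 0.1 -0.2  0.7] w 0.0919 g 0.0
dp mm [ 4.3272  0.3648 65.0696]
```

```bash
python3 -m inch '{"dp":[[4.5,1,22],[0,0,22],[0,0,20],[0,0,0]],"rot":[[0,0,0],[0,0,0],[0,0,0],[0,0,0]],"jaw":[1,1,1,1]}' | sed -n '2p;4p'
python3 -m inch '{"dp":[[0,0,0],[0,0,0],[0,0,0],[0,0,0],[0,0,0]],"rot":[[0,0,0],[0,0,0],[0,0,0],[0,0,0],[0,0,0]],"jaw":[-1,-1,-1,-1,-1]}' | tail -2
python3 -m inch '{"dp":[[0,0,0],[0,0,0],[0,0,0],[0,0,0],[0,0,0]],"rot":[[0,0,0],[0,0,0],[0,0,0],[0,0,0],[0,0,0]],"jaw":[-1,-1,-1,-1,-1]}'
python3 -m inch '{"dp":[[0,0,-20],[0,0,-45],[0,0,-45],[0,0,-45],[0,0,-45]],"rot":[[0,0,0],[0,0,0],[0,0,0],[0,0,0],[0,0,0]],"jaw":[-1,-1,-1,-1,-1]}'|tail -2
python3 -c "
from h import *
to([.5445,-.0155,.2])"
```

```text
position: [0.5943, -0.2493, 0.0207]
wrist_force: [-0.1, -0.5, 0.4]
width: 0.0538
gripper_force: 0.0
time: 22.7
position: [0.5947, -0.2491, 0.0213]
ee_rot: [[0.415, 0.91, -0.0], [0.91, -0.415, -0.0], [-0.0, -0.0, -1.0]]
wrist_force: [0.0, -0.1, 0.0]
width: 0.0248
gripper_force: 30.0
width: 0.0253
gripper_force: 30.0
t 23.2 p [ 0.5943 -0.2493  0.2247] yaw_y -24.6 q [-0.1799  0.5455  0.7462  1.6644 -0.4082  1.0927  0.2561] F [ 0.7  0.3 -1. ] w 0.0253 g 30.0
dp mm [ 191.9409 -142.5415   24.5626]
```

```bash
python3 -m inch '{"dp":[[38.4,-28.5,0],[38.4,-28.5,0],[38.4,-28.5,0],[38.4,-28.5,0],[38.4,-28.5,0]],"rot":[[0,0,0],[0,0,0],[0,0,0],[0,0,0],[0,0,0]],"jaw":[-1,-1,-1,-1,-1]}' | sed -n 2p
python3 -m inch '{"dp":[[0,0,0],[0,0,0],[0,0,0],[0,0,0],[0,0,0]],"rot":[[0,0,0.15],[0,0,0.15],[0,0,0.15],[0,0,0.15],[0,0,0.15]],"jaw":[-1,-1,-1,-1,-1]}'| sed -n 2p
python3 -m inch '{"dp":[[0,0,0],[0,0,0]],"rot":[[0,0,0.15],[0,0,0]],"jaw":[-1,-1]}'
python3 -m inch '{"dp":[[0,0,40],[0,0,40],[0,0,0],[0,0,0],[0,0,0]],"rot":[[0,0,0],[0,0,0],[0,0,0],[0,0,0],[0,0,0]],"jaw":[-1,-1,-1,-0.3,-0.3]}'
python3 -m inch '{"dp":[[0,0,0],[0,0,-40],[0,0,-50],[0,0,-40],[0,0,-30]],"rot":[[0,0,0],[0,0,0],[0,0,0],[0,0,0],[0,0,0]],"jaw":[-0.3,-0.3,-0.3,-0.3,-0.3]}'
python3 -c "
from h import *
st();snap('side','d1.png');to([.452,.349,.3])"
```

```text
position: [0.5441, -0.0138, 0.2227]
position: [0.5447, -0.0154, 0.2226]
time: 24.4
position: [0.5447, -0.0154, 0.2223]
ee_rot: [[0.971, 0.24, 0.001], [0.24, -0.971, 0.0], [0.001, -0.0, -1.0]]
wrist_force: [0.1, -0.2, 0.1]
width: 0.0253
gripper_force: 30.0
time: 24.9
position: [0.5462, -0.0157, 0.1435]
ee_rot: [[0.971, 0.241, 0.003], [0.241, -0.971, 0.0], [0.003, 0.0, -1.0]]
wrist_force: [-0.3, 0.1, 0.7]
width: 0.032
gripper_force: 0.0
time: 25.4
position: [0.5456, -0.0159, 0.3053]
ee_rot: [[0.971, 0.24, 0.004], [0.24, -0.971, 0.001], [0.005, -0.0, -1.0]]
wrist_force: [0.6, -0.5, -0.7]
width: 0.0324
gripper_force: 0.0
t 25.4 p [ 0.5456 -0.0159  0.3053] yaw_y -76.1 q [-0.8825  0.3235  1.0654  1.8288 -0.3098  1.1655 -1.044 ] F [ 0.6 -0.5 -0.7] w 0.0324 g 0.0
t 25.45 p [ 0.5478 -0.0165  0.309 ] yaw_y -76.1 q [-0.8834  0.3199  1.0675  1.8233 -0.3088  1.1673 -1.045 ] F [ 3.  -1.7  3.5] w 0.0321 g 0.0
dp mm [  -5.4465 -377.7785    8.9458]
```

View pics/d1.png

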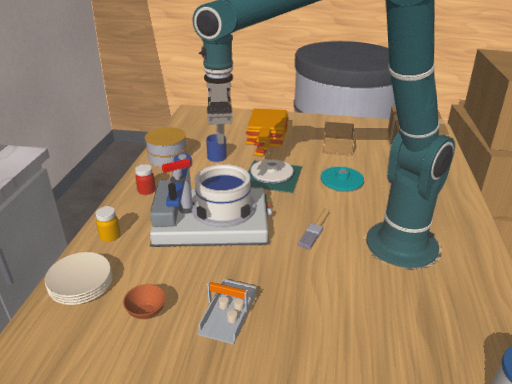

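The cylinder is in the jar and the scoop is undisturbed. No other loose cylinder is in sight. Before fetching the scoop I'll test the pour tilt (lip direction about -45°) empty-handed over the jar.

```bash
python3 -m inch '{"dp":[[0,-20,-5],[0,-20,-5],[0,0,0],[0,0,0],[0,0,0]],"rot":[[0,0,-0.14],[0,0,-0.14],[0,0,-0.14],[0,0,-0.12],[0,0,0]],"jaw":[0,0,0,0,0]}' | sed -n 2p
python3 -m inch '{"dp":[[0,0,0],[0,0,0],[0,0,0],[0,0,0],[0,0,0]],"rot":[[0.14,0,0],[0.14,0,0],[0.14,0,0],[0.14,0,0],[0.14,0,0]],"jaw":[0,0,0,0,0]}'
python3 -c "
from h import *
st()"
python3 -m inch '{"dp":[[0,0,0],[0,0,0],[0,0,0],[0,0,0],[0,0,0]],"rot":[[-0.14,0,0],[-0.14,0,0],[-0.14,0,0],[-0.14,0,0],[-0.14,0,0]],"jaw":[0,0,0,0,0]}'
python3 -c "
from h import *
to([.452,.349,.3])"
```

```text
position: [0.5326, 0.0227, 0.3124]
time: 26.45
position: [0.5338, 0.0219, 0.3116]
ee_rot: [[0.711, 0.537, -0.453], [0.703, -0.543, 0.459], [0.0, -0.645, -0.764]]
wrist_force: [-42.9, 17.2, 39.6]
width: 0.0464
gripper_force: 0.0
t 26.45 p [0.5338 0.0219 0.3116] yaw_y -45.3 q [-0.3775  0.6148  0.7705  1.5405 -0.6584  1.8427 -0.2979] F [-42.9  17.2  39.6] w 0.0464 g 0.0
time: 26.95
position: [0.5334, 0.022, 0.3122]
ee_rot: [[0.712, 0.702, 0.006], [0.702, -0.712, -0.003], [0.002, 0.006, -1.0]]
wrist_force: [-0.1, 0.4, 1.2]
width: 0.0458
gripper_force: 0.0
t 26.95 p [0.5334 0.022  0.3122] yaw_y -45.4 q [-0.9207  0.2541  0.9807  1.8456 -0.2275  1.1557 -0.6558] F [-0.1  0.4  1.2] w 0.0458 g 0.0
dp mm [ 171.687  -290.0533   10.7727]
```

The wrist's joint 6 runs to its limit tilting outward, so I'll pour with the lip pointing about 110° (towards +y, slightly back), with the scoop coming from the -y side. I'll test that tilt gently, watching the joints.

```bash
python3 -m inch '{"dp":[[-18,37,-10],[-18,37,-10],[0,0,0],[0,0,0],[0,0,0]],"rot":[[0,0,0],[0,0,0],[0,0,-0.15],[0,0,-0.15],[0,0,-0.15]],"jaw":[0,0,0,0,0]}' | sed -n 2p
python3 -m inch '{"dp":[[0,0,0],[0,0,0],[0,0,0],[0,0,0],[0,0,0]],"rot":[[0,0,-0.15],[0,0,-0.15],[0,0,-0.15],[0,0,-0.15],[0,0,-0.15]],"jaw":[0,0,0,0,0]}' | sed -n 2p
python3 -m inch '{"dp":[[0,0,0],[0,0,0],[0,0,0],[0,0,0],[0,0,0]],"rot":[[0,0,-0.15],[0,0,-0.15],[0,0,-0.15],[0,0,-0.15],[0,0,-0.15]],"jaw":[0,0,0,0,0]}' | sed -n 2p
python3 -m inch '{"dp":[[0,0,0],[0,0,0],[0,0,0],[0,0,0],[0,0,0]],"rot":[[0,0,-0.15],[0,0,-0.15],[0,0,-0.15],[0,0,-0.15],[0,0,-0.15]],"jaw":[0,0,0,0,0]}' | sed -n 2p
python3 -c "
from h import *
st()"
python3 -m inch '{"dp":[[0,0,0],[0,0,0],[0,0,0]],"rot":[[0.12,0,0],[0.12,0,0],[0.12,0,0]],"jaw":[0,0,0]}' | sed -n 2,4p
python3 -c "
from h import *
st()"
```

```text
position: [0.5593, -0.0558, 0.3319]
position: [0.5592, -0.0556, 0.3318]
position: [0.5592, -0.0556, 0.3318]
position: [0.5592, -0.0556, 0.3318]
t 28.95 p [ 0.5592 -0.0556  0.3318] yaw_y 109.7 q [-0.3795  0.2368  0.5057  1.733  -0.1221  1.2022  2.0726] F [-0.7  0.1 -0.3] w 0.0462 g 0.0
position: [0.5596, -0.056, 0.3325]
ee_rot: [[-0.944, -0.307, 0.121], [-0.33, 0.882, -0.335], [-0.004, -0.357, -0.934]]
wrist_force: [0.0, -0.2, -0.3]
t 29.25 p [ 0.5596 -0.056   0.3325] yaw_y 109.2 q [-0.6041  0.1777  0.5146  1.8452  0.3045  1.0694  1.669 ] F [ 0.  -0.2 -0.3] w 0.046 g 0.0
```

The tilt works with margin in every joint. I'll go to the scoop.

```bash
python3 -m inch '{"dp":[[0,0,0],[0,0,0],[0,0,0],[0,0,0],[0,0,0]],"rot":[[-0.12,0,0],[-0.12,0,0],[-0.12,0,0],[0,0,0.15],[0,0,0.15]],"jaw":[0.3,0.3,0.3,0.3,0.3]}' | sed -n 2p
python3 -m inch '{"dp":[[0,0,0],[18,42.9,0],[18,42.9,0],[18,42.9,0],[18,42.9,0]],"rot":[[0,0,0.17],[0,0,0],[0,0,0],[0,0,0],[0,0,0]],"jaw":[0.3,0.3,0.3,0.3,0.3]}' | sed -n 2p
python3 -m inch '{"dp":[[0,0,0],[18,42.9,0],[18,42.9,0],[18,42.9,0],[18,42.9,0]],"rot":[[0,0,0.14],[0,0,0],[0,0,0],[0,0,0],[0,0,0]],"jaw":[0.3,0.3,0.3,0.3,0.3]}' | sed -n 2p
python3 -m inch '{"dp":[[18,42.9,0],[0,0,0],[0,0,0]],"rot":[[0,0,0],[0,0,0],[0,0,0]],"jaw":[0.3,0.3,0.3]}' | sed -n 2p
python3 -c "
from h import *
to([.452,.349,.078]);snap('wrist','w5.png');snap('scene','s4.png')"
```

```text
position: [0.5593, -0.0573, 0.3318]
position: [0.5039, 0.1238, 0.3319]
position: [0.4907, 0.1676, 0.3316]
t 30.55 p [0.4907 0.1676 0.3316] yaw_y 84.3 q [-0.7764  0.1464  0.4312  1.8264 -0.0655  1.1822  1.1473] F [-0.2 -0.4 -0.2] w 0.0594 g 0.0
dp mm [ 56.6268 176.6771 253.5945]out of range: a turn must lie within [-0.15, 0.15]
```

View pics/w5.png

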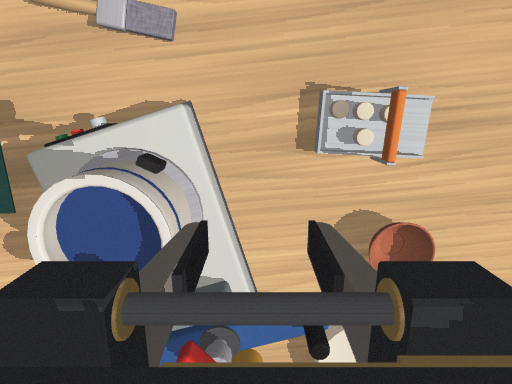

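One call was refused (0.17 turn), so I stopped short, but the scoop is in full view. Its bar runs from (397,88) to (390,162), the lip is at x≈430, and four cylinders sit in it.

Run:
```python
from h import *
m=env.camera_model('wrist');im=cv2.imread('pics/w5.png');hsv=cv2.cvtColor(im,cv2.COLOR_BGR2HSV)
k=cv2.inRange(hsv,(5,190,150),(16,255,255));k[:,:360]=0;k[:,420:]=0;k[180:]=0
c=max(cv2.findContours(k,0,2)[0],key=cv2.contourArea);r=cv2.minAreaRect(c);bx=cv2.boxPoints(r);print(r)
P=np.array([onz(m,*p,.089)[:2] for p in bx]);X=P.mean(0);print(P,X)
for i in range(2):d=P[i+1]-P[i];print(np.linalg.norm(d),np.degrees(np.arctan2(d[1],d[0])))
print('back',onz(m,323,90,.03),onz(m,318,155,.03),'lip',onz(m,433,96,.03),onz(m,424,158,.004))
to([*X,.08])
```

```text
((388.0, 159.0), (0.0, 0.0), 0.0)
[[0.4948 0.3344]
 [0.4948 0.3344]
 [0.4948 0.3344]
 [0.4948 0.3344]] [0.4948 0.3344]
0.0 0.0
0.0 0.0
back [0.3983 0.2673 0.03  ] [0.4891 0.2553 0.03  ] lip [0.4226 0.4215 0.03  ] [0.5151 0.4255 0.004 ]
t 30.65 p [0.4914 0.1656 0.3317] yaw_y 84.1 q [-0.7739  0.1463  0.4329  1.8266 -0.0656  1.1821  1.1481] F [-0.2  0.   0.5] w 0.0594 g 0.0
dp mm [ 14.0937 168.3194 251.6091]
```

```bash
python3 -m inch '{"dp":[[14.5,44,0],[14.5,44,0],[14.5,44,30],[14.5,44,40],[0,0,30]],"rot":[[0,0,0],[0,0,0],[0,0,0],[0,0,0],[0,0,0]],"jaw":[0.3,0.3,0.3,0.3,0.3]}' | sed -n 2p
python3 -m inch '{"dp":[[0,0,0],[0,0,0]],"rot":[[0,0,0],[0,0,0]],"jaw":[0.3,0.3]}' | sed -n 2p
python3 - <<'E'
from h import *
im,m=snap('wrist','w6.png');hsv=cv2.cvtColor(im,cv2.COLOR_RGB2HSV)
k=cv2.inRange(hsv,(4,170,100),(18,255,255));k[255:]=0
c=max(cv2.findContours(k,0,2)[0],key=cv2.contourArea);r=cv2.minAreaRect(c);bx=cv2.boxPoints(r);print(r)
P=np.array([onz(m,*p,.089)[:2] for p in bx]);X=P.mean(0);print(P,X)
for i in range(2):d=P[i+1]-P[i];print(np.linalg.norm(d),np.degrees(np.arctan2(d[1],d[0])))
to([*X,.08])
E
```

```text
position: [0.452, 0.3397, 0.2401]
position: [0.4547, 0.3336, 0.242]
((271.5577087402344, 180.47509765625), (11.320077896118164, 83.5435791015625), 3.224522590637207)
[[0.4946 0.3353]
 [0.4086 0.3485]
 [0.4104 0.3595]
 [0.4965 0.3471]] [0.4526 0.3476]
0.08697706181025305 171.24861197065502
0.011136111217172435 80.83624030067456
t 31.4 p [0.4552 0.334  0.2431] yaw_y 84.1 q [-0.9494  0.3143  0.3159  1.8256 -0.1124  1.0171  0.8789] F [ 0.2 -0.6  0.4] w 0.0596 g 0.0
dp mm [  4.3808  13.0242 163.0578]
```

View pics/w6.png

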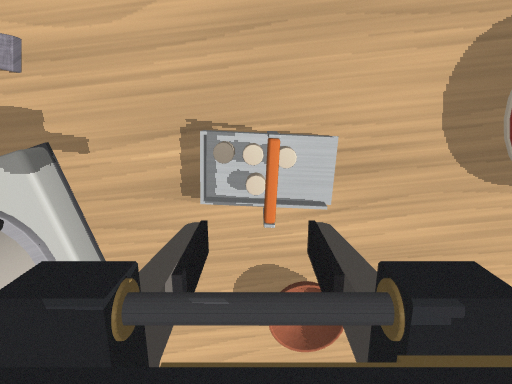

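Four cylinders are in the scoop, with the bar centred at (272,180). I'll descend and grip it.

```bash
python3 -m inch '{"dp":[[4.4,13,0],[0,0,45],[0,0,45],[0,0,40],[0,0,33]],"rot":[[0,0,0.055],[0,0,0],[0,0,0],[0,0,0],[0,0,0]],"jaw":[0.3,0.3,0.3,0.3,0.3]}' | sed -n 2,4p
python3 -m inch '{"dp":[[0,0,0],[0,0,0],[0,0,0],[0,0,0],[0,0,0]],"rot":[[0,0,0],[0,0,0],[0,0,0],[0,0,0],[0,0,0]],"jaw":[0.3,-1,-1,-1,-1]}' | sed -n 2,4p
python3 -m inch '{"dp":[[0,0,0],[0,0,0],[0,0,0],[0,0,0],[0,0,0]],"rot":[[0,0,0],[0,0,0],[0,0,0],[0,0,0],[0,0,0]],"jaw":[-1,-1,-1,-1,-1]}'
```

```text
position: [0.452, 0.3483, 0.0789]
ee_rot: [[-0.988, 0.156, 0.002], [0.156, 0.988, 0.002], [-0.002, 0.002, -1.0]]
wrist_force: [0.7, -0.3, 0.6]
position: [0.4509, 0.3496, 0.0802]
ee_rot: [[-0.988, 0.153, 0.002], [0.153, 0.988, 0.002], [-0.002, 0.002, -1.0]]
wrist_force: [-0.4, 1.1, 0.1]
time: 32.9
position: [0.4502, 0.349, 0.0788]
ee_rot: [[-0.988, 0.153, 0.0], [0.153, 0.988, 0.0], [-0.0, 0.0, -1.0]]
wrist_force: [-1.8, -0.8, 5.4]
width: 0.0118
gripper_force: 30.0
```

The scoop is gripped. I'll lift gently with the lip slightly raised, then carry it across to the -y side of the jar.

```bash
python3 -m inch '{"dp":[[0,0,-5],[0,0,-15],[0,0,-25],[0,0,-35],[0,0,-35]],"rot":[[0,0,0],[0,0,0],[-0.03,0,0],[-0.03,0,0],[-0.04,0,0]],"jaw":[-1,-1,-1,-1,-1]}' | sed -n 2,4p
python3 -m inch '{"dp":[[0,0,-40],[0,0,-40],[0,0,-40],[0,0,-40],[0,0,-40]],"rot":[[0,0,0],[0,0,0],[0,0,0],[0,0,0],[0,0,0]],"jaw":[-1,-1,-1,-1,-1]}' | sed -n 2,4p
python3 -m inch '{"dp":[[0,0,-20],[0,0,-10],[-4.2,-9.1,-0.9],[-8.3,-18.2,-1.8],[-12.5,-27.3,-2.7]],"rot":[[0,0,0],[0,0,0],[0,0,0],[0,0,0],[0,0,0]],"jaw":[-1,-1,-1,-1,-1]}' | sed -n 2,4p
python3 -m inch '{"dp":[[-16.6,-36.4,-3.6],[-16.6,-36.4,-3.6],[-16.6,-36.4,-3.6],[-16.6,-36.4,-3.6],[-16.6,-36.4,-3.6]],"rot":[[0,0,0],[0,0,0],[0,0,0],[0,0,0],[0,0,0]],"jaw":[-1,-1,-1,-1,-1]}' | sed -n 2,4p
python3 -m inch '{"dp":[[-16.6,-36.4,-3.6],[-16.6,-36.4,-3.6],[-16.6,-36.4,-3.6],[-16.6,-36.4,-3.6],[-12.5,-27.3,-2.7]],"rot":[[0,0,0],[0,0,0],[0,0,0],[0,0,0],[0,0,0]],"jaw":[-1,-1,-1,-1,-1]}' | sed -n 2,4p
python3 -m inch '{"dp":[[-8.3,-18.2,-1.8],[-4.2,-9.1,-0.9],[0,0,0],[0,0,0]],"rot":[[0,0,0],[0,0,0],[0,0,0],[0,0,0]],"jaw":[-1,-1,-1,-1]}'
python3 -c "
from h import *
o,R=st();print(R);snap('scene','s5.png')"
```

```text
position: [0.4491, 0.3457, 0.1945]
ee_rot: [[-0.988, 0.152, 0.015], [0.152, 0.983, 0.099], [0.001, 0.1, -0.995]]
wrist_force: [0.2, -0.1, -3.4]
position: [0.4459, 0.325, 0.3944]
ee_rot: [[-0.988, 0.153, 0.015], [0.154, 0.983, 0.098], [0.0, 0.099, -0.995]]
wrist_force: [0.7, -0.1, -3.7]
position: [0.4612, 0.2648, 0.4198]
ee_rot: [[-0.989, 0.15, 0.012], [0.15, 0.984, 0.096], [0.003, 0.097, -0.995]]
wrist_force: [0.7, 0.2, -4.6]
position: [0.5156, 0.0691, 0.42]
ee_rot: [[-0.988, 0.153, 0.012], [0.154, 0.983, 0.098], [0.003, 0.098, -0.995]]
wrist_force: [-0.1, 0.9, -3.8]
position: [0.5667, -0.1157, 0.4197]
ee_rot: [[-0.988, 0.156, 0.012], [0.156, 0.983, 0.097], [0.003, 0.098, -0.995]]
wrist_force: [-0.1, 0.5, -4.3]
time: 35.8
position: [0.5756, -0.1401, 0.4208]
ee_rot: [[-0.988, 0.152, 0.014], [0.152, 0.983, 0.1], [0.002, 0.101, -0.995]]
wrist_force: [-0.5, 0.5, -4.8]
width: 0.0116
gripper_force: 30.0
t 35.8 p [ 0.5756 -0.1401  0.4208] yaw_y 81.2 q [-0.3089  0.2765  0.7009  1.5246 -0.2776  1.4334  1.8351] F [-0.5  0.5 -4.8] w 0.0116 g 30.0
[[-0.9883  0.1518  0.0136]
 [ 0.1524  0.9833  0.0997]
 [ 0.0018  0.1006 -0.9949]]
```

View pics/s5.png

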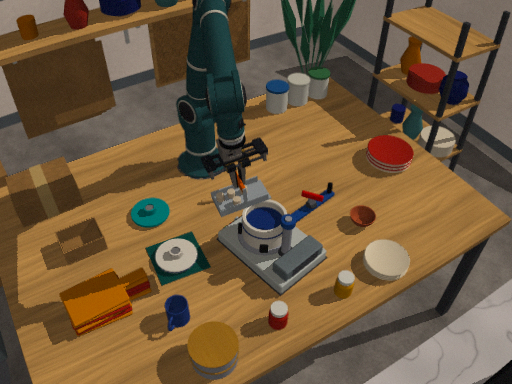

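All four are still aboard (4.8 N on the wrist). I'll level, yaw the lip to 110° and come down to the jar.

```bash
python3 -m inch '{"dp":[[0,0,0],[0,0,0],[0,0,0],[0,0,0],[0,0,0]],"rot":[[0.05,0,0],[0.05,0,0],[0,0,-0.06],[0,0,-0.12],[0,0,-0.14]],"jaw":[-1,-1,-1,-1,-1]}' | sed -n 2,4p
python3 -m inch '{"dp":[[0,0,0],[0,0,0],[-6,9,0],[-6,8,10],[0,0,20]],"rot":[[0,0,-0.12],[0,0,-0.06],[0,0,0],[0,0,0],[0,0,0]],"jaw":[-1,-1,-1,-1,-1]}' | sed -n 2,4p
python3 -m inch '{"dp":[[0,0,30],[0,0,30],[0,0,25],[0,0,15],[0,0,10]],"rot":[[0,0,0],[0,0,0],[0,0,0],[0,0,0],[0,0,0]],"jaw":[-1,-1,-1,-1,-1]}' | sed -n 2,4p
cat > pour.py <<'E'
from h import *
o,R=st();p=np.array(o['position']);lip=p+R@np.array([0,.085,.074]);c=np.array([.5455,-.0155,.165]);d=R[:,1]/1;print('lip',lip,'rel',lip-c,'tilt',np.degrees(np.arcsin(-R[2,1])),'roll',np.degrees(R[2,0]))
x=np.array([np.cos(np.radians(100.9)),np.sin(np.radians(100.9))])
E
python3 pour.py; python3 -c "
from h import *
snap('side','d2.png')"
```

```text
position: [0.5759, -0.139, 0.4216]
ee_rot: [[-0.985, -0.174, 0.0], [-0.174, 0.985, 0.001], [-0.0, 0.001, -1.0]]
wrist_force: [-0.1, 0.3, -4.6]
position: [0.583, -0.1173, 0.3918]
ee_rot: [[-0.939, -0.343, 0.003], [-0.343, 0.939, 0.002], [-0.004, 0.001, -1.0]]
wrist_force: [0.2, -0.5, -3.9]
position: [0.5812, -0.1197, 0.2801]
ee_rot: [[-0.94, -0.34, -0.002], [-0.34, 0.94, 0.001], [0.001, 0.001, -1.0]]
wrist_force: [0.1, 0.1, -3.6]
t 37.35 p [ 0.5812 -0.1197  0.2801] yaw_y 109.9 q [-0.3108  0.3558  0.589   1.7265 -0.2161  1.1263  2.2611] F [ 0.1  0.1 -3.6] w 0.0118 g 30.0
lip [ 0.5522 -0.0397  0.2061] rel [ 0.0067 -0.0242  0.0411] tilt -0.0586725933667386 roll 0.07661294554397634
```

View pics/d2.png

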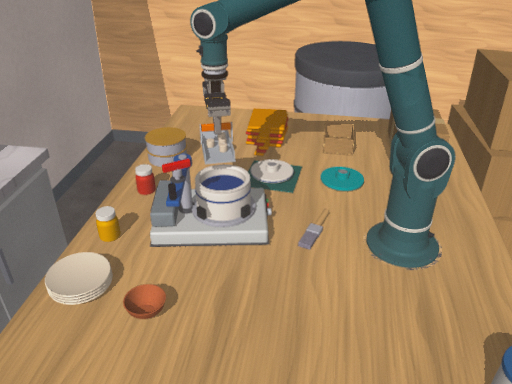

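The lip is 24 mm short of the mouth's centre and 41 mm above the rim. I'll tip slowly about the lip, reading numbers only from here because I've used up my picture allowance.

```bash
python3 -m inch '{"dp":[[0,7.8,-8.1],[0,7.8,-8.1],[0,7.8,-8.1],[0,3.9,-4.1],[0,3.9,-4.1]],"rot":[[0.1,0,0],[0.1,0,0],[0.1,0,0],[0.05,0,0],[0.05,0,0]],"jaw":[-1,-1,-1,-1,-1]}' | sed -n 4p
python3 pour.py
python3 -m inch '{"dp":[[0,3.9,-4.1],[0,0,0],[0,3.9,-4.1],[0,0,0],[0,3.9,-4.1]],"rot":[[0.05,0,0],[0,0,0],[0.05,0,0],[0,0,0],[0.05,0,0]],"jaw":[-1,-1,-1,-1,-1]}' | sed -n 4p
python3 pour.py
python3 -m inch '{"dp":[[0,3.9,-4.1],[0,0,0],[0,3.9,-4.1],[0,0,0],[0,0,0]],"rot":[[0.05,0,0],[0,0,0],[0.05,0,0],[0,0,0],[0,0,0]],"jaw":[-1,-1,-1,-1,-1]}' | sed -n 4p
python3 pour.py
```

```text
wrist_force: [0.2, -0.3, -3.9]
t 37.9 p [ 0.57   -0.086   0.3101] yaw_y 109.8 q [-0.6921  0.2272  0.6792  1.8769  0.2879  0.9759  1.7333] F [ 0.2 -0.3 -3.9] w 0.0116 g 30.0
lip [ 0.5535 -0.0394  0.2088] rel [ 0.008  -0.0239  0.0438] tilt 22.96647371710007 roll -0.20842390345021672
wrist_force: [0.3, -0.8, -3.3]
t 38.4 p [ 0.5646 -0.0749  0.316 ] yaw_y 109.5 q [-0.8155  0.2193  0.6992  1.9251  0.4821  0.9817  1.5172] F [ 0.3 -0.8 -3.3] w 0.0119 g 30.0
lip [ 0.5535 -0.043   0.2085] rel [ 0.008  -0.0275  0.0435] tilt 31.4834540493181 roll -0.15531677980404535
wrist_force: [-0.6, 0.3, -2.3]
t 38.9 p [ 0.5605 -0.0629  0.3176] yaw_y 109.8 q [-0.8933  0.2285  0.7045  1.9559  0.5976  1.0011  1.3803] F [-0.6  0.3 -2.3] w 0.0116 g 30.0
lip [ 0.5528 -0.0412  0.2073] rel [ 0.0073 -0.0257  0.0423] tilt 37.11992928052786 roll -0.03302749888290543
```

```bash
python3 -m inch '{"dp":[[0,7.8,-8.1],[0,0,0],[0,0,0],[0,0,0],[0,0,0]],"rot":[[0.1,0,0],[0.03,0,0],[-0.06,0,0],[0.06,0,0],[-0.03,0,0]],"jaw":[-1,-1,-1,-1,-1]}' | sed -n 4p
python3 -m inch '{"dp":[[0,0,0],[0,0,0],[0,0,0]],"rot":[[0,0,0],[0,0,0],[0,0,0]],"jaw":[-1,-1,-1]}' | sed -n 4p
python3 pour.py
python3 - <<'E'
from h import *
o=env.get_obs();R=np.array(o['ee_rot']);p=np.array(o['position'])
for n in('scene','side','wrist'):
    im,m=snap(n,'p_'+n+'.png');hsv=cv2.cvtColor(im,cv2.COLOR_RGB2HSV)
    # scoop floor polygon and mouth
    q=np.array([proj(m,p+R@np.array([a,b,.074])) for a,b in[(-.04,-.08),(.04,-.08),(.04,.08),(-.04,.08)]])
    e=np.array([proj(m,[.5455+.066*np.cos(t),-.0155+.066*np.sin(t),.16]) for t in np.linspace(0,6.28,24)])
    for nm,poly in(('scoop',q),('mouth',e)):
        k=np.zeros(im.shape[:2],np.uint8);cv2.fillPoly(k,[poly.astype(int)],255)
        px=hsv[k>0];cream=(px[:,0]>8)&(px[:,0]<30)&(px[:,1]>25)&(px[:,1]<110)&(px[:,2]>110)
        print(n,nm,len(px),'cream',cream.sum(),poly.mean(0))
E
```

```text
wrist_force: [-0.2, 0.4, -3.2]
wrist_force: [0.5, 0.3, -2.5]
t 39.7 p [ 0.5565 -0.0524  0.3192] yaw_y 109.8 q [-0.9627  0.2492  0.7084  1.9835  0.7011  1.0303  1.2503] F [ 0.5  0.3 -2.5] w 0.0122 g 30.0
lip [ 0.5526 -0.0413  0.2071] rel [ 0.0071 -0.0258  0.0421] tilt 42.94780071945253 roll -0.027283218674706938
scene scoop 248 cream 4 [248.5183 208.8328]
scene mouth 839 cream 48 [265.3542 215.7808]
side scoop 1386 cream 17 [218.3331 133.9857]
side mouth 850 cream 92 [221.4632 178.9127]
wrist scoop 20900 cream 50 [257.0889 206.8292]
wrist mouth 21454 cream 225 [428.8893 206.7344]
```

The scoop is empty: 2.5-3.2 N is its own weight, and it shows no cream pixels. I'll level it, rise and carry it back to its old spot.

```bash
python3 -m inch '{"dp":[[0,-6,-4],[0,-6,-4],[0,-6,-4],[0,-6,-4],[0,-6,-4]],"rot":[[-0.15,0,0],[-0.15,0,0],[-0.15,0,0],[-0.15,0,0],[-0.15,0,0]],"jaw":[-1,-1,-1,-1,-1]}' | sed -n 2,4p
python3 -m inch '{"dp":[[0,0,-20],[0,0,-40],[0,0,-40],[0,0,0],[0,0,0]],"rot":[[0,0,0.12],[0,0,0.12],[0,0,0.13],[0,0,0.13],[0,0,0]],"jaw":[-1,-1,-1,-1,-1]}' | sed -n 2,4p
python3 pour.py
python3 -c "
from h import *
to([.45,.349,.42])"
```

```text
position: [0.5629, -0.0686, 0.351]
ee_rot: [[-0.94, -0.342, 0.001], [-0.342, 0.94, 0.006], [-0.003, 0.006, -1.0]]
wrist_force: [-0.5, -0.8, -3.3]
position: [0.5626, -0.0692, 0.45]
ee_rot: [[-0.988, 0.154, 0.001], [0.154, 0.988, -0.001], [-0.001, -0.001, -1.0]]
wrist_force: [-0.7, 0.6, -2.8]
t 40.85 p [ 0.5626 -0.0692  0.45  ] yaw_y 81.2 q [-0.5737  0.2039  0.7764  1.5433 -0.1427  1.452   1.6257] F [-0.7  0.6 -2.8] w 0.0119 g 30.0
lip [0.5757 0.0147 0.376 ] rel [0.0302 0.0302 0.211 ] tilt 0.04474895088216844 roll -0.056816651151632036
t 40.85 p [ 0.5626 -0.0692  0.45  ] yaw_y 81.2 q [-0.5737  0.2039  0.7764  1.5433 -0.1427  1.452   1.6257] F [-0.7  0.6 -2.8] w 0.0119 g 30.0
dp mm [175.4942 395.9662  29.5546]
```

```bash
python3 -m inch '{"dp":[[17.5,39.6,0],[17.5,39.6,0],[17.5,39.6,0],[17.5,39.6,0],[17.5,39.6,0]],"rot":[[0,0,0],[0,0,0],[0,0,0],[0,0,0],[0,0,0]],"jaw":[-1,-1,-1,-1,-1]}' | sed -n 2p
python3 -m inch '{"dp":[[17.5,39.6,0],[17.5,39.6,0],[17.5,39.6,0],[17.5,39.6,0],[17.5,39.6,0]],"rot":[[0,0,0],[0,0,0],[0,0,0],[0,0,0],[0,0,0]],"jaw":[-1,-1,-1,-1,-1]}' | sed -n 2p
python3 -m inch '{"dp":[[0,0,42],[0,0,42],[0,0,42],[0,0,42],[0,0,42]],"rot":[[0,0,0],[0,0,0],[0,0,0],[0,0,0],[0,0,0]],"jaw":[-1,-1,-1,-1,-1]}' | sed -n 2p
python3 -m inch '{"dp":[[0,0,42],[0,0,42],[0,0,38],[0,0,20],[0,0,12]],"rot":[[0,0,0],[0,0,0],[0,0,0],[0,0,0],[0,0,0]],"jaw":[-1,-1,-1,-1,-1]}' | sed -n 2,4p
python3 -m inch '{"dp":[[0,0,0],[0,0,2],[0,0,0]],"rot":[[0,0,0],[0,0,0],[0,0,0]],"jaw":[-1,-1,-1]}' | sed -n 2,4p
```

```text
position: [0.505, 0.1417, 0.4483]
position: [0.4491, 0.3506, 0.4481]
position: [0.4493, 0.3487, 0.2366]
position: [0.4484, 0.3479, 0.0822]
ee_rot: [[-0.989, 0.15, -0.004], [0.15, 0.989, -0.004], [0.003, -0.005, -1.0]]
wrist_force: [-0.3, -0.2, -2.7]
position: [0.4509, 0.3499, 0.0845]
ee_rot: [[-0.988, 0.153, 0.001], [0.153, 0.988, 0.001], [-0.001, 0.002, -1.0]]
wrist_force: [-0.1, -1.3, -1.8]
```

```bash
python3 -m inch '{"dp":[[0,0,2],[0,0,1.5],[0,0,0]],"rot":[[0,0,0],[0,0,0],[0,0,0]],"jaw":[-1,-1,-1]}' | sed -n 2,4p
python3 -m inch '{"dp":[[0,0,1.5],[0,0,0]],"rot":[[0,0,0],[0,0,0]],"jaw":[-1,-1]}' | sed -n 2,4p
python3 -m inch '{"dp":[[0,0,1],[0,0,0]],"rot":[[0,0,0],[0,0,0]],"jaw":[-1,-1]}' | sed -n 2,4p
```

```text
position: [0.4503, 0.3495, 0.0801]
ee_rot: [[-0.988, 0.153, 0.0], [0.153, 0.988, 0.0], [-0.0, 0.0, -1.0]]
wrist_force: [-0.6, -0.3, -2.2]
position: [0.4507, 0.3496, 0.079]
ee_rot: [[-0.988, 0.153, 0.001], [0.153, 0.988, 0.001], [-0.001, 0.001, -1.0]]
wrist_force: [0.9, -0.1, 2.3]
position: [0.4508, 0.3496, 0.0789]
ee_rot: [[-0.988, 0.153, 0.0], [0.153, 0.988, 0.001], [-0.0, 0.001, -1.0]]
wrist_force: [-1.6, -2.4, 10.9]
```

The scoop stands on the bench. I'll release, rise and go back to the lid.

```bash
python3 -m inch '{"dp":[[0,0,0],[0,0,0],[0,0,0],[0,0,-30],[0,0,-45]],"rot":[[0,0,0],[0,0,0],[0,0,0],[0,0,0],[0,0,0]],"jaw":[0.3,0.3,0.3,0.3,0.3]}' | sed -n 2p
python3 -m inch '{"dp":[[0,0,-50],[0,0,-50],[0,0,-50],[-6.1,-45,0],[-6.1,-45,0]],"rot":[[0,0,0],[0,0,0],[0,0,0],[0,0,0],[0,0,0]],"jaw":[1,1,1,1,1]}' | sed -n 2p
python3 -m inch '{"dp":[[-6.1,-45,0],[-6.1,-45,0],[-6.1,-45,0],[-6.1,-45,0],[-6.1,-45,0]],"rot":[[0,0,0],[0,0,0],[0,0,0],[0,0,0],[0,0,0]],"jaw":[1,1,1,1,1]}' | sed -n 2p
python3 -m inch '{"dp":[[-6.1,-45,0],[-6.1,-45,0],[-6.1,-45,0],[-6.1,-45,0],[-6.1,-45,0]],"rot":[[0,0,0],[0,0,0],[0,0,0],[0,0,0],[0,0,0]],"jaw":[1,1,1,1,1]}' | sed -n 2p
python3 -m inch '{"dp":[[-6.1,-45,0],[-6.1,-45,0],[-6.1,-45,0],[0,0,0],[0,0,0]],"rot":[[0,0,0],[0,0,0],[0,0,0],[0,0,0.14],[0,0,0.14]],"jaw":[1,1,1,1,1]}' | sed -n 2p
python3 -m inch '{"dp":[[0,0,0],[0,0,0],[0,0,0],[0,0,0],[0,0,0]],"rot":[[0,0,0.15],[0,0,0.15],[0,0,0.15],[0,0,0.15],[0,0,0.15]],"jaw":[1,1,1,1,1]}' | sed -n 2p
python3 -m inch '{"dp":[[0,0,0],[0,0,0],[0,0,0],[0,0,0],[0,0,0]],"rot":[[0,0,0.15],[0,0,0.15],[0,0,0.15],[0,0,0.15],[0,0,0.15]],"jaw":[1,1,1,1,1]}' | sed -n 2p
python3 - <<'E'
from h import *
im,m=snap('scene','s6.png');im2,m2=snap('side','d6.png')
# cream count inside mouth, and new cream blobs on the bench vs start pictures
for n,a,mm,ref in(('scene',im,m,'s0.png'),('side',im2,m2,'d1.png')):
    hsv=cv2.cvtColor(a,cv2.COLOR_RGB2HSV)
    e=np.array([proj(mm,[.5455+.066*np.cos(t),-.0155+.066*np.sin(t),.16]) for t in np.linspace(0,6.28,24)])
    k=np.zeros(a.shape[:2],np.uint8);cv2.fillPoly(k,[e.astype(int)],255)
    c=cv2.inRange(hsv,(8,20,100),(32,110,255))&k;nn,l,s,ct=cv2.connectedComponentsWithStats(c);print(n,[(tuple(ct[i].round()),s[i,4]) for i in range(1,nn) if s[i,4]>4])
    r=cv2.cvtColor(cv2.imread('pics/'+ref),cv2.COLOR_BGR2RGB)
    d=(cv2.absdiff(a,r).max(2)>45).astype('uint8');d=cv2.morphologyEx(d,cv2.MORPH_OPEN,np.ones((3,3)));nn,l,s,ct=cv2.connectedComponentsWithStats(d);print([(tuple(ct[i].round()),s[i,4]) for i in range(1,nn) if 12<s[i,4]])
to([.4383,-.3304,.0505])
E
```

```text
position: [0.4487, 0.3481, 0.1506]
position: [0.4489, 0.2587, 0.3038]
position: [0.4438, 0.0298, 0.3024]
position: [0.4395, -0.197, 0.3026]
position: [0.4358, -0.3341, 0.3021]
position: [0.4372, -0.3315, 0.3022]
position: [0.4374, -0.3314, 0.3022]
scene [((np.float64(262.0), np.float64(205.0)), np.int32(160))]
[((np.float64(239.0), np.float64(2.0)), np.int32(44)), ((np.float64(268.0), np.float64(7.0)), np.int32(426)), ((np.float64(292.0), np.float64(3.0)), np.int32(46)), ((np.float64(303.0), np.float64(12.0)), np.int32(55)), ((np.float64(298.0), np.float64(19.0)), np.int32(81)), ((np.float64(260.0), np.float64(29.0)), np.int32(275)), ((np.float64(356.0), np.float64(36.0)), np.int32(410)), ((np.float64(227.0), np.float64(45.0)), np.int32(105)), ((np.float64(180.0), np.float64(138.0)), np.int32(4737)), ((np.float64(237.0), np.float64(57.0)), np.int32(167)), ((np.float64(356.0), np.float64(58.0)), np.int32(120)), ((np.float64(336.0), np.float64(89.0)), np.int32(142)), ((np.float64(216.0), np.float64(110.0)), np.int32(77)), ((np.float64(358.0), np.float64(104.0)), np.int32(30)), ((np.flo
[... 1672 characters left out ...]
), np.int32(40)), ((np.float64(449.0), np.float64(166.0)), np.int32(168)), ((np.float64(420.0), np.float64(164.0)), np.int32(104)), ((np.float64(389.0), np.float64(177.0)), np.int32(28)), ((np.float64(427.0), np.float64(180.0)), np.int32(21)), ((np.float64(230.0), np.float64(298.0)), np.int32(16)), ((np.float64(222.0), np.float64(304.0)), np.int32(24)), ((np.float64(237.0), np.float64(306.0)), np.int32(23)), ((np.float64(238.0), np.float64(313.0)), np.int32(15)), ((np.float64(230.0), np.float64(319.0)), np.int32(30))]
t 47.45 p [ 0.4373 -0.3315  0.3019] yaw_y -20.8 q [-0.4219  0.5563  1.4248  1.829  -0.5758  1.2752  0.8009] F [-0.6 -0.1 -0.4] w 0.0918 g 0.0
dp mm [  1.7425   0.8102 251.3703]
```

Nothing new lies on the bench and the scoop's cylinders are gone. I'll regrasp the lid at the same pose as before.

```bash
python3 -m inch '{"dp":[[1,1,45],[0,0,45],[0,0,45],[0,0,45],[0,0,40]],"rot":[[0,0,0.065],[0,0,0],[0,0,0],[0,0,0],[0,0,0]],"jaw":[1,1,1,1,1]}' | sed -n 2p
python3 -m inch '{"dp":[[0,0,20],[0,0,10],[0,0,0],[0,0,0],[0,0,0]],"rot":[[0,0,0],[0,0,0],[0,0,0],[0,0,0],[0,0,0]],"jaw":[1,1,1,1,1]}' | sed -n 2,4p
python3 -c "
from h import *
to([.4383,-.3304,.0500])"
```

```text
position: [0.4384, -0.3304, 0.0803]
position: [0.4394, -0.3316, 0.0537]
ee_rot: [[0.414, 0.91, 0.002], [0.91, -0.414, -0.001], [-0.0, 0.002, -1.0]]
wrist_force: [-0.1, -0.8, 0.5]
t 48.45 p [ 0.4394 -0.3316  0.0537] yaw_y -24.5 q [-0.1652  0.8273  1.0383  2.0132 -0.9544  0.891   0.9859] F [-0.1 -0.8  0.5] w 0.0918 g 0.0
dp mm [ 0.6391 -1.4775  3.683 ]
```

```bash
python3 -m inch '{"dp":[[0.6,-1.5,3.5],[0,0,0],[0,0,0],[0,0,0],[0,0,0]],"rot":[[0,0,0],[0,0,0],[0,0,0],[0,0,0],[0,0,0]],"jaw":[1,1,-1,-1,-1]}' | sed -n 2p
python3 -m inch '{"dp":[[0,0,0],[0,0,0],[0,0,0],[0,0,0],[0,0,0]],"rot":[[0,0,0],[0,0,0],[0,0,0],[0,0,0],[0,0,0]],"jaw":[-1,-1,-1,-1,-1]}' | sed -n '2p;4,6p'
python3 -m inch '{"dp":[[0,0,-10],[0,0,-30],[0,0,-45],[0,0,-45],[0,0,-45]],"rot":[[0,0,0],[0,0,0],[0,0,0],[0,0,0],[0,0,0]],"jaw":[-1,-1,-1,-1,-1]}' | sed -n '2p;4,6p'
python3 -m inch '{"dp":[[0,0,-40],[0,0,-25],[0,0,0],[0,0,0]],"rot":[[0,0,0],[0,0,0],[0,0,0],[0,0,0]],"jaw":[-1,-1,-1,-1]}' | sed -n '2p;4,6p'
python3 -c "
from h import *
to([.545,-.0154,.26])"
```

```text
position: [0.4375, -0.3299, 0.0489]
position: [0.4376, -0.33, 0.0489]
wrist_force: [0.2, -0.6, -0.3]
width: 0.0473
gripper_force: 30.0
position: [0.4362, -0.3292, 0.2252]
wrist_force: [1.1, -0.4, -4.5]
width: 0.0471
gripper_force: 30.0
position: [0.4369, -0.3289, 0.2877]
wrist_force: [0.1, 1.0, -5.6]
width: 0.0474
gripper_force: 30.0
t 50.35 p [ 0.4369 -0.3289  0.2877] yaw_y -24.5 q [-0.4158  0.5683  1.4121  1.8501 -0.5943  1.2535  0.7485] F [ 0.1  1.  -5.6] w 0.0474 g 30.0
dp mm [330.0334 -31.6709  28.3386]
```

```bash
python3 -m inch '{"dp":[[41.2,-4,0],[41.2,-4,0],[41.2,-4,0],[41.2,-4,0],[41.2,-4,0]],"rot":[[0,0,0],[0,0,0],[0,0,0],[0,0,0],[0,0,0]],"jaw":[-1,-1,-1,-1,-1]}' | sed -n 2p
python3 -m inch '{"dp":[[41.2,-4,0],[41.2,-4,0],[41.2,-4,0],[0,0,0],[0,0,0]],"rot":[[0,0,0],[0,0,0],[0,0,0],[0,0,0],[0,0,0]],"jaw":[-1,-1,-1,-1,-1]}' | sed -n 2,4p
python3 -m inch '{"dp":[[0,0,20],[0,0,25],[0,0,20],[0,0,0],[0,0,0]],"rot":[[0,0,0],[0,0,0],[0,0,0],[0,0,0],[0,0,0]],"jaw":[-1,-1,-1,-1,-1]}' | sed -n 2,4p
python3 -c "
from h import *
to([.545,-.0154,.2005])"
```

```text
position: [0.5037, -0.1318, 0.2866]
position: [0.544, -0.0155, 0.2865]
ee_rot: [[0.413, 0.911, -0.004], [0.911, -0.413, -0.001], [-0.003, -0.003, -1.0]]
wrist_force: [-0.7, -1.8, -5.2]
position: [0.5445, -0.0181, 0.2238]
ee_rot: [[0.417, 0.909, -0.001], [0.909, -0.417, -0.0], [-0.001, -0.001, -1.0]]
wrist_force: [0.7, -0.8, -4.8]
t 51.85 p [ 0.5445 -0.0181  0.2238] yaw_y -24.7 q [-0.9901  0.6824  1.3882  1.9251 -0.7325  1.185   0.2433] F [ 0.7 -0.8 -4.8] w 0.0474 g 30.0
dp mm [ 2.6832 -0.6568 23.2631]
```

```bash
python3 -m inch '{"dp":[[2.5,-0.5,5],[0,0,8],[0,0,5],[0,0,0],[0,0,0]],"rot":[[0,0,0],[0,0,0],[0,0,0],[0,0,0],[0,0,0]],"jaw":[-1,-1,-1,-1,-1]}' | sed -n '2p;4p'
python3 -m inch '{"dp":[[0,0,3],[0,0,0],[0,0,1.5],[0,0,0]],"rot":[[0,0,0],[0,0,0],[0,0,0],[0,0,0]],"jaw":[-1,-1,-1,-1]}' | sed -n '2p;4p'
python3 -m inch '{"dp":[[0,0,1],[0,0,0]],"rot":[[0,0,0],[0,0,0]],"jaw":[-1,-1]}' | sed -n '2p;4p'
```

```text
position: [0.5457, -0.0143, 0.2059]
wrist_force: [-0.2, -0.7, -5.3]
position: [0.5457, -0.0142, 0.2013]
wrist_force: [-0.3, 0.2, -5.5]
position: [0.5457, -0.0142, 0.2003]
wrist_force: [0.2, 0.5, -6.1]
```

```bash
python3 -m inch '{"dp":[[-1,0.5,1],[0,0,0]],"rot":[[0,0,0],[0,0,0]],"jaw":[-1,-1]}' | sed -n '2p;4p'
python3 -m inch '{"dp":[[0,0,1],[0,0,0]],"rot":[[0,0,0],[0,0,0]],"jaw":[-1,-1]}' | sed -n '2p;4p'
```

```text
position: [0.546, -0.015, 0.1999]
wrist_force: [-1.8, 2.0, 2.1]
position: [0.546, -0.015, 0.1998]
wrist_force: [-5.0, 4.4, 11.0]
```

The lid is seated: contact at z 0.1998, as at the start. I'll release, rise, rotate and go back to the clamp arm's handle.

```bash
python3 -m inch '{"dp":[[0,0,-1.5],[0,0,0],[0,0,0],[0,0,-20],[0,0,-40]],"rot":[[0,0,0],[0,0,0],[0,0,0],[0,0,0],[0,0,0]],"jaw":[0.6,0.6,0.6,0.6,0.6]}' | sed -n 2p
python3 -m inch '{"dp":[[0,0,-45],[0,0,-42],[0,0,0],[0,0,0],[0,0,0]],"rot":[[0,0,0],[0,0,0],[0,0,-0.15],[0,0,-0.15],[0,0,-0.15]],"jaw":[0.6,0.6,0.6,0.3,0.3]}' | sed -n 2p
python3 -m inch '{"dp":[[0,0,0],[0,0,0],[0,0,0],[0,0,0],[0,0,0]],"rot":[[0,0,-0.15],[0,0,-0.15],[0,0,-0.15],[0,0,-0.15],[0,0,-0.15]],"jaw":[0.3,0.3,0.3,0,0]}' | sed -n 2p
python3 -m inch '{"dp":[[0,0,0],[0,0,0]],"rot":[[0,0,-0.15],[0,0,0]],"jaw":[0,0]}' | sed -n 2p
python3 - <<'E'
from h import *
im,m=snap('wrist','w7.png');im2,m2=snap('scene','s7.png')
hsv=cv2.cvtColor(im2,cv2.COLOR_RGB2HSV)
u=proj(m2,[.5995,.206,.249]);print(u)
k=cv2.inRange(hsv,(0,0,0),(180,255,45));x,y=u.astype(int);w=k[y-14:y+15,x-14:x+15];pt=np.argwhere(w)[:,::-1]+[x-14,y-14];print(len(pt),pt.mean(0),onz(m2,*pt.mean(0),.249))
to([.5995,.206,.258])
E
```

```text
position: [0.5444, -0.0152, 0.2586]
position: [0.5459, -0.0156, 0.3472]
position: [0.5458, -0.0157, 0.3469]
position: [0.5458, -0.0158, 0.3471]
[326.2527 184.1943]
44 [329.1136 187.7273] [0.6191 0.2037 0.249 ]
t 55.15 p [ 0.5458 -0.0158  0.3469] yaw_y 52.6 q [-0.9539  0.3055  1.1549  1.771  -0.2937  1.2566  1.1941] F [-0.2 -0.3  0.5] w 0.046 g 0.0
dp mm [ 92.1126 208.7932  88.9581]
```

Run:
```python
from h import *
m2=env.camera_model('scene')
h=cv2.cvtColor(cv2.imread('pics/s7.png'),cv2.COLOR_BGR2HSV)
k=cv2.inRange(h,(0,180,90),(6,255,255))|cv2.inRange(h,(174,180,90),(180,255,255));k[:,:290]=0;k[:,345:]=0;k[225:]=0;k[:165]=0
pt=np.argwhere(k)[:,::-1];X=onz(m2,*pt.mean(0),.272);c=np.array([.6545,.0055]);v=X[:2]-c;a=np.arctan2(v[1],v[0]);print(len(pt),pt.mean(0),X,np.linalg.norm(v),np.degrees(a))
r=cv2.minAreaRect(pt.astype(np.float32));bx=cv2.boxPoints(r);print(r,[onz(m2,*q,.272)[:2] for q in bx])
H=c+.205*v/np.linalg.norm(v);print('handle',H,proj(m2,[*H,.249]));print([ (x,y) for y in range(174,202) for x in range(316,342) if h[y,x,2]<45])
to([*H,.258])
```

```text
119 [311.7815 195.4706] [0.6359 0.1125 0.272 ] 0.10859350206588886 99.88788556682334
((311.8710632324219, 195.46420288085938), (21.41151237487793, 5.781108379364014), 15.52410888671875) [array([0.6162, 0.0804]), array([0.5969, 0.1007]), array([0.6558, 0.1452]), array([0.6742, 0.1246])]
handle [0.6193 0.2075] [329.9825 187.3903]
[(328, 183), (329, 183), (330, 183), (331, 183), (328, 184), (329, 184), (330, 184), (331, 184), (328, 185), (329, 185), (330, 185), (331, 185), (328, 186), (329, 186), (330, 186), (331, 186), (328, 187), (329, 187), (330, 187), (331, 187), (327, 188), (328, 188), (329, 188), (330, 188), (331, 188), (327, 189), (328, 189), (329, 189), (330, 189), (331, 189), (327, 190), (328, 190), (329, 190), (330, 190), (331, 190), (327, 191), (328, 191), (329, 191), (330, 191), (327, 192), (328, 192), (329, 192), (330, 192), (328, 193)]
t 55.15 p [ 0.5458 -0.0158  0.3469] yaw_y 52.6 q [-0.9539  0.3055  1.1549  1.771  -0.2937  1.2566  1.1941] F [-0.2 -0.3  0.5] w 0.046 g 0.0
dp mm [ 77.273  221.9777  88.9652]
```

The T-bar and the handle both give an arm angle of 100°: the arm coasted to about 1.59 rad and the handle is at (0.619, 0.206). I'll cage it with the jaws tangential and swing it back.

```bash
python3 -m inch '{"dp":[[15.5,44.2,0],[15.5,44.2,0],[15.5,44.2,0],[15.5,44.2,0],[15.5,44.2,0]],"rot":[[0,0,0],[0,0,0],[0,0,0],[0,0,0],[0,0,0]],"jaw":[0,0,0,0,0]}' | sed -n 2p
python3 -m inch '{"dp":[[0,0,0],[0,0,0],[0,0,0],[0,0,0],[0,0,0]],"rot":[[0,0,0.14],[0,0,0.14],[0,0,0.14],[0,0,0.14],[0,0,0.11]],"jaw":[0,0,0,0,0]}' | sed -n 2p
python3 -c "
from h import *
to([.619,.2065,.258])"
```

```text
position: [0.618, 0.2096, 0.3465]
position: [0.6176, 0.2078, 0.3465]
t 56.15 p [0.6176 0.2078 0.3465] yaw_y 14.0 q [-1.1304  0.6122  1.1982  1.5143 -0.5722  1.407   0.3433] F [-0.3  0.  -0.2] w 0.0464 g 0.0
dp mm [-1.4469  1.0692 88.5343]
```

```bash
python3 -m inch '{"dp":[[-1.4,1,30],[0,0,30],[0,0,28],[0,0,0],[0,0,0]],"rot":[[0,0,0],[0,0,0],[0,0,0],[0,0,0],[0,0,0]],"jaw":[0,0,0,-0.45,-0.45]}' | sed -n '2p;4p'
python3 -m inch '{"dp":[[0,0,0],[0,0,0],[0,-10,0],[0,-15,0],[0,-15,0]],"rot":[[0,0,0],[0,0,0],[0,0,-0.05],[0,0,-0.075],[0,0,-0.075]],"jaw":[-0.45,-0.45,-0.45,-0.45,-0.45]}' | sed -n '2p;4,6p'
python3 -m inch '{"dp":[[0,-25,0],[0,-25,0],[0,-25,0],[0,-25,0],[0,-25,0]],"rot":[[0,0,-0.122],[0,0,-0.122],[0,0,-0.122],[0,0,-0.122],[0,0,-0.122]],"jaw":[-0.45,-0.45,-0.45,-0.45,-0.45]}' | sed -n '2p;4,6p'
python3 -m inch '{"dp":[[0,-25,0],[0,-25,0],[0,-20,0],[0,-15,0],[0,-15,0]],"rot":[[0,0,-0.122],[0,0,-0.122],[0,0,-0.098],[0,0,-0.073],[0,0,-0.073]],"jaw":[-0.45,-0.45,-0.45,-0.45,-0.45]}' | sed -n '2p;4,6p'
python3 -m inch '{"dp":[[0,-15,0],[0,-10,0],[0,0,0],[0,0,0]],"rot":[[0,0,-0.073],[0,0,-0.049],[0,0,0],[0,0,0]],"jaw":[-0.45,-0.45,-0.45,-0.45]}' | sed -n '2p;4,6p'
python3 -c "
from h import *
to([.4535,-.0335,.258])"
```

```text
position: [0.6191, 0.2064, 0.2592]
wrist_force: [0.5, -0.4, 0.2]
position: [0.5813, 0.1944, 0.26]
wrist_force: [0.0, -0.1, 0.9]
width: 0.0254
gripper_force: 0.6
position: [0.4862, 0.1151, 0.2598]
wrist_force: [0.5, 1.3, 1.2]
width: 0.0253
gripper_force: 0.6
position: [0.4557, 0.0204, 0.2597]
wrist_force: [-0.0, 2.1, 0.3]
width: 0.0251
gripper_force: 0.6
position: [0.4562, -0.0041, 0.2594]
wrist_force: [0.3, 0.6, 0.6]
width: 0.0252
gripper_force: 0.0
t 58.55 p [ 0.4562 -0.0041  0.2594] yaw_y 95.7 q [-1.0545  0.1329  1.0975  2.0775 -0.1413  1.0066  1.7847] F [0.3 0.6 0.6] w 0.0252 g 0.0
dp mm [  5.6346 -28.9935   1.3816]
```

```bash
python3 -m inch '{"dp":[[1,-12,0],[1,-10,0],[1,-6,0],[0,0,0],[0,0,0]],"rot":[[0,0,-0.05],[0,0,-0.04],[0,0,-0.03],[0,0,0],[0,0,0]],"jaw":[-0.45,-0.45,-0.45,-0.45,-0.45]}' | sed -n '2p;4,6p'
python3 -m inch '{"dp":[[0,-4,0],[0,0,0],[0,0,0]],"rot":[[0,0,0],[0,0,0],[0,0,0]],"jaw":[-0.45,-0.45,-0.45]}' | sed -n '2p;4,6p'
python3 -m inch '{"dp":[[0,-3,0],[0,0,0],[0,0,0]],"rot":[[0,0,0],[0,0,0],[0,0,0]],"jaw":[-0.45,-0.45,-0.45]}' | sed -n '2p;4,6p'
```

```text
position: [0.4569, -0.0316, 0.2589]
wrist_force: [-0.7, -0.5, -0.1]
width: 0.0253
gripper_force: 0.0
position: [0.4577, -0.036, 0.2589]
wrist_force: [0.3, -0.7, -0.2]
width: 0.0256
gripper_force: 0.1
position: [0.4581, -0.038, 0.2588]
wrist_force: [-1.5, 5.9, 1.8]
width: 0.0256
gripper_force: 2.7
```

The arm is against its stop (5.9 N). I'll release, rise, go over the screw and unwind the wrist for the anticlockwise turn.

```bash
python3 -m inch '{"dp":[[0,4,0],[0,0,0],[0,0,0],[0,0,-25],[0,0,-50]],"rot":[[0,0,0],[0,0,0],[0,0,0],[0,0,0],[0,0,0]],"jaw":[0,0,0,0,0]}' | sed -n 2p
python3 -m inch '{"dp":[[0,0,-15],[0,0,0],[0,0,0],[0,0,0],[0,0,0]],"rot":[[0,0,0.15],[0,0,0.15],[0,0,0.15],[0,0,0.15],[0,0,0.15]],"jaw":[0,0,0,0,0]}' | sed -n 2p
python3 -m inch '{"dp":[[0,0,0],[0,0,0],[0,0,0],[0,0,0],[0,0,0]],"rot":[[0,0,0.15],[0,0,0.15],[0,0,0.15],[0,0,0.15],[0,0,0.15]],"jaw":[0,0,0,0,0]}' | sed -n 2p
python3 -m inch '{"dp":[[0,0,0],[0,0,0],[0,0,0],[0,0,0],[0,0,0]],"rot":[[0,0,0.15],[0,0,0.15],[0,0,0.15],[0,0,0.15],[0,0,0.15]],"jaw":[0,0,0,0,0]}' | sed -n 2p
python3 - <<'E'
from h import *
to([.545,-.0155,.345])
im2,m2=snap('scene','s8.png');h=cv2.cvtColor(im2,cv2.COLOR_RGB2HSV)
k=cv2.inRange(h,(0,180,90),(6,255,255))|cv2.inRange(h,(174,180,90),(180,255,255));k[:,:235]=0;k[:,300:]=0;k[225:]=0;k[:165]=0
pt=np.argwhere(k)[:,::-1];r=cv2.minAreaRect(pt.astype(np.float32));print(r,onz(m2,*pt.mean(0),.272))
E
```

```text
position: [0.4555, -0.0355, 0.3325]
position: [0.4575, -0.0356, 0.3489]
position: [0.4575, -0.0356, 0.3489]
position: [0.4575, -0.0356, 0.3489]
t 61.65 p [ 0.4575 -0.0356  0.3489] yaw_y -26.6 q [-0.9889 -0.031   1.0026  1.9477  0.0283  1.2103 -0.4615] F [0.1 0.1 0.2] w 0.0459 g 0.0
dp mm [57.2389 69.196   3.9017]
((265.20001220703125, 193.60000610351562), (4.472135543823242, 18.782970428466797), 26.56505012512207) [ 0.5473 -0.0187  0.272 ]
```

```bash
python3 -m inch '{"dp":[[28.6,34.6,0],[28.6,34.6,0],[0,0,0],[0,0,0],[0,0,0]],"rot":[[0,0,0.15],[0,0,0],[0,0,0.15],[0,0,0.15],[0,0,0.15]],"jaw":[0,0,0,0,0]}' | sed -n 2p
python3 -m inch '{"dp":[[0,0,0],[0,0,0],[0,0,0],[0,0,0],[0,0,0]],"rot":[[0,0,0.15],[0,0,0.15],[0,0,0.15],[0,0,0.15],[0,0,0.15]],"jaw":[0,0,0,0,0]}' | sed -n 2p
python3 -c "
from h import *
st()"
python3 -m inch '{"dp":[[0,0,0],[0,0,0],[0,0,0],[0,0,0],[0,0,0]],"rot":[[0,0,0.15],[0,0,0.15],[0,0,0.15],[0,0,0.15],[0,0,0.15]],"jaw":[0,0,0,0,0]}' | sed -n 2p
python3 - <<'E'
from h import *
to([.545,-.0155,.2815])
im,m=snap('wrist','w9.png');h=cv2.cvtColor(im,cv2.COLOR_RGB2HSV)
k=cv2.inRange(h,(0,180,90),(6,255,255))|cv2.inRange(h,(174,180,90),(180,255,255));k[255:]=0
c=max(cv2.findContours(k,0,2)[0],key=cv2.contourArea);r=cv2.minAreaRect(c);bx=cv2.boxPoints(r);print(r)
P=np.array([onz(m,*p,.281)[:2] for p in bx]);print(P.mean(0))
for i in range(2):d=P[i+1]-P[i];print(np.linalg.norm(d),np.degrees(np.arctan2(d[1],d[0])))
E
```

```text
position: [0.5461, -0.0218, 0.3483]
position: [0.5459, -0.0213, 0.349]
t 62.7 p [ 0.5459 -0.0213  0.349 ] yaw_y -103.8 q [-1.0463  0.4152  1.3641  1.7707 -0.4212  1.3043 -1.3949] F [0.2 0.1 0.5] w 0.0463 g 0.0
position: [0.5459, -0.0212, 0.3488]
t 63.2 p [ 0.5459 -0.0212  0.3488] yaw_y -146.8 q [-1.0793  0.5329  1.5039  1.7715 -0.5433  1.3638 -2.0241] F [-0.2  0.8 -0.6] w 0.0458 g 0.0
dp mm [-5.3161 -2.4302 67.2984]
((254.45947265625, 209.2432403564453), (91.06905364990234, 18.02242088317871), 85.42607879638672)
[ 0.5479 -0.0203]
0.013020767743594699 -142.25418378775828
0.07156085324774847 127.80079519033315
```

```bash
python3 -m inch '{"dp":[[-3,-1,0],[0,0,25],[0,0,25],[0,0,17],[0,0,0]],"rot":[[0,0,-0.08],[0,0,0],[0,0,0],[0,0,0],[0,0,0]],"jaw":[0,0,0,0,0]}' | sed -n '2p;4p'
python3 -m inch '{"dp":[[0,0,0],[0,0,0],[0,0,0],[0,0,0],[0,0,0]],"rot":[[0,0,0],[0,0,0],[0,0,0],[0,0,0],[0,0,0]],"jaw":[-1,-1,-1,-1,-1]}' | sed -n '2p;4,6p'
python3 -m inch '{"dp":[[0,0,0],[0,0,0]],"rot":[[0,0,0],[0,0,0]],"jaw":[-1,-1]}' | sed -n '2p;4,6p'
python3 -c "
from h import *
o,_=st();print(o['torque'])"
```

```text
position: [0.5439, -0.0177, 0.2801]
wrist_force: [0.1, 0.0, 0.3]
position: [0.5456, -0.0178, 0.2824]
wrist_force: [0.3, 0.3, 2.0]
width: 0.0135
gripper_force: 30.0
position: [0.5456, -0.0178, 0.2824]
wrist_force: [1.1, 0.7, 4.7]
width: 0.0136
gripper_force: 30.0
t 64.45 p [ 0.5456 -0.0178  0.2824] yaw_y -142.0 q [-1.0276  0.565   1.4029  1.8609 -0.5937  1.2363 -1.9153] F [1.1 0.7 4.7] w 0.0136 g 30.0
[ 0.3514 -0.1111 -0.0638]
```

```bash
python3 -m inch '{"dp":[[-2,0,0],[0,0,0.5],[0,0,0.5],[0,0,0.5],[0,0,0.5]],"rot":[[0,0,-0.1],[0,0,-0.15],[0,0,-0.15],[0,0,-0.15],[0,0,-0.15]],"jaw":[-1,-1,-1,-1,-1]}' | sed -n '2p;4,6p'
python3 -m inch '{"dp":[[0,0,0.5],[0,0,0.5],[0,0,0.5],[0,0,0.5],[0,0,0.5]],"rot":[[0,0,-0.15],[0,0,-0.15],[0,0,-0.15],[0,0,-0.15],[0,0,-0.15]],"jaw":[-1,-1,-1,-1,-1]}' | sed -n '2p;4,6p'
python3 -m inch '{"dp":[[0,0,0.5],[0,0,0.5],[0,0,0.5],[0,0,0.5],[0,0,0.5]],"rot":[[0,0,-0.15],[0,0,-0.15],[0,0,-0.15],[0,0,-0.15],[0,0,-0.15]],"jaw":[-1,-1,-1,-1,-1]}' | sed -n '2p;4,6p'
python3 -c "
from h import *
o,_=st();print(o['torque'])"
python3 -m inch '{"dp":[[0,0,0.5],[0,0,0.5],[0,0,0]],"rot":[[0,0,-0.15],[0,0,-0.15],[0,0,0]],"jaw":[-1,-1,-1]}' | sed -n '2p;4,6p'
python3 -c "
from h import *
o,_=st();print(o['torque'])"
```

```text
position: [0.5455, -0.0164, 0.2802]
wrist_force: [6.2, -0.8, -2.7]
width: 0.0138
gripper_force: 30.0
position: [0.5455, -0.016, 0.2777]
wrist_force: [6.2, 1.5, -2.2]
width: 0.0137
gripper_force: 30.0
position: [0.5451, -0.0156, 0.2751]
wrist_force: [4.0, 3.4, -1.1]
width: 0.0142
gripper_force: 30.0
t 65.95 p [ 0.5451 -0.0156  0.2751] yaw_y -15.6 q [-0.7206  0.3023  0.8458  1.8597 -0.2557  1.0883 -0.0496] F [ 4.   3.4 -1.1] w 0.0142 g 30.0
[ 0.5516 -0.9269 -0.1547]
position: [0.5447, -0.0155, 0.2741]
wrist_force: [3.5, 2.7, -0.3]
width: 0.0139
gripper_force: 30.0
t 66.25 p [ 0.5447 -0.0155  0.2741] yaw_y 1.3 q [-0.6727  0.2906  0.7822  1.8588 -0.2324  1.0827  0.2213] F [ 3.5  2.7 -0.3] w 0.0139 g 30.0
[ 0.7791 -1.023   0.1469]
```

Now at yaw 1.3°; the start was about 7°. I'll continue until the torque shows the hard stop.

```bash
python3 -m inch '{"dp":[[0,0,0.3],[0,0,0]],"rot":[[0,0,-0.1],[0,0,0]],"jaw":[-1,-1]}' | sed -n '2p;4,6p'
python3 -c "
from h import *
o,_=st();print(o['torque'])"
python3 -m inch '{"dp":[[0,0,0.2],[0,0,0]],"rot":[[0,0,-0.1],[0,0,0]],"jaw":[-1,-1]}' | sed -n '2p;4,6p'
python3 -c "
from h import *
o,_=st();print(o['torque'])"
python3 -m inch '{"dp":[[0,0,0],[0,0,0]],"rot":[[0,0,-0.12],[0,0,0]],"jaw":[-1,-1]}' | sed -n '2p;4,6p'
python3 -c "
from h import *
o,_=st();print(o['torque'])"
```

```text
position: [0.5446, -0.0156, 0.2738]
wrist_force: [3.3, 4.0, -0.1]
width: 0.0134
gripper_force: 30.0
t 66.45 p [ 0.5446 -0.0156  0.2738] yaw_y 6.9 q [-0.6582  0.2876  0.7631  1.8584 -0.2255  1.0813  0.3108] F [ 3.3  4.  -0.1] w 0.0134 g 30.0
[ 0.9271 -1.0237  0.1107]
position: [0.5445, -0.0156, 0.2735]
wrist_force: [4.5, 3.8, -0.0]
width: 0.0138
gripper_force: 30.0
t 66.65 p [ 0.5445 -0.0156  0.2735] yaw_y 12.5 q [-0.643   0.2846  0.7435  1.858  -0.2187  1.0799  0.4026] F [ 4.5  3.8 -0. ] w 0.0138 g 30.0
[ 0.8896 -1.0592 -0.2752]
position: [0.5443, -0.0159, 0.2735]
wrist_force: [3.9, 3.8, -0.5]
width: 0.0149
gripper_force: 31.9
t 66.85 p [ 0.5443 -0.0159  0.2735] yaw_y 19.3 q [-0.6247  0.2807  0.7205  1.8571 -0.2104  1.079   0.5128] F [ 3.9  3.8 -0.5] w 0.0149 g 31.9
[ 0.9896 -1.0159 -0.764 ]
```

The torque is 0.76 N m at the hard stop, so the screw is tight. I'll release in place, rise clear and check the end state.

```bash
python3 -m inch '{"dp":[[0,0,0],[0,0,0],[0,0,0],[0,0,-25],[0,0,-40]],"rot":[[0,0,0],[0,0,0],[0,0,0],[0,0,0],[0,0,0]],"jaw":[0.3,0.3,0.3,0.3,0.5]}' | sed -n '2p;4p'
python3 -m inch '{"dp":[[0,0,-20],[0,0,0],[0,0,0]],"rot":[[0,0,0],[0,0,0],[0,0,0]],"jaw":[1,1,1]}' | sed -n '2p;4p'
python3 - <<'E'
from h import *
st();im,m=snap('wrist','w10.png');h=cv2.cvtColor(im,cv2.COLOR_RGB2HSV)
k=cv2.inRange(h,(0,180,90),(6,255,255))|cv2.inRange(h,(174,180,90),(180,255,255));k[255:]=0;k[:,:200]=0;k[:,330:]=0
c=max(cv2.findContours(k,0,2)[0],key=cv2.contourArea);r=cv2.minAreaRect(c);bx=cv2.boxPoints(r)
P=np.array([onz(m,*p,.272)[:2] for p in bx]);print('bar',P.mean(0))
for i in range(2):d=P[i+1]-P[i];print(np.linalg.norm(d),np.degrees(np.arctan2(d[1],d[0])))
im,m=snap('side','d9.png')
d=cv2.absdiff(im,cv2.cvtColor(cv2.imread('pics/d0.png'),cv2.COLOR_BGR2RGB)).max(2)>45
d=cv2.morphologyEx(d.astype('uint8'),cv2.MORPH_OPEN,np.ones((3,3)));nn,l,s,ct=cv2.connectedComponentsWithStats(d)
print([(tuple(ct[i].round().astype(int)),int(s[i,4])) for i in range(1,nn) if s[i,4]>12 and 60<ct[i][0]<330 and ct[i][1]>110])
h=cv2.cvtColor(im,cv2.COLOR_RGB2HSV);k=cv2.inRange(h,(4,170,100),(14,255,255));k[:270]=0;k[:,:180]=0;k[:,300:]=0
pt=np.argwhere(k)[:,::-1];print('scoop bar px',pt.mean(0),'expected',proj(m,[.4505,.349,.078]))
E
```

```text
position: [0.5417, -0.0166, 0.3367]
wrist_force: [0.5, -0.0, 0.2]
position: [0.5432, -0.0166, 0.3579]
wrist_force: [-0.6, 0.5, 0.0]
t 67.65 p [ 0.5432 -0.0166  0.3579] yaw_y 19.5 q [-0.6612  0.1973  0.7427  1.7469 -0.14    1.2524  0.4571] F [-0.6  0.5  0. ] w 0.0763 g 0.0
bar [ 0.544  -0.0148]
0.07559322500939221 100.75967952667473
0.012717793792958579 10.708358806621925
[((np.int64(262), np.int64(152)), 173), ((np.int64(222), np.int64(302)), 87), ((np.int64(238), np.int64(304)), 77), ((np.int64(231), np.int64(316)), 89), ((np.int64(304), np.int64(368)), 69)]
scoop bar px [226.251  290.4595] expected [228.4855 290.414 ]
```

The bar is exactly square to the arm (screw at about 0). The scoop stands in place, and the only changes on the bench are the emptied scoop and the robot's own movement.

```bash
python3 -c "
from rig import env
print(env.hand_in())"
```

```text
the job is handed in; nothing more can be done
None
```

I handed the job in at about 68 s: clockwise loosened the screw, all five cylinders went into the jar (poured and dropped, not counted there by eye), the scoop is back upright, the lid is seated and the arm is screwed tight against its stop; two slips: I viewed 15 pictures instead of 14, and one test tilt ran joint 6 to its limit (1.843 read against 1.84).

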